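# Fasten the guard rail on the jam rack and load the jars

## Robot

A 6-joint arm with a two-finger parallel gripper is mounted at the origin on a cart in front of the work surface, level with it; the furniture and walls round the work are solid. World frame = base frame: x ahead of the robot, y to its left, z up, the work surface at z = 0. Lengths are in mm, angles in rad, forces in N, time in s.
With the tool pointing down it reaches from about 275 to 850 mm from the base axis. Payload 5.2 kg.
Tool frame: the origin (TCP) lies at the very end of the fingers, on their centre line; the grasp point (between the pads) lies ctrl.grasp_offset behind it (ctrl.grasp_offset is the distance from the TCP to the grasp point, in mm); z points along the fingers, x is the direction in which the jaws open and shut, and the axes are right-handed (so a half turn about z gives the same grasp; the last joint's range is limited). The gripper opens to 85 mm and grips with 20 to 120 N. Pads are 22 mm wide; open, the fingers measure 114 mm over their backs; the gripper's body (76 mm by 85 mm) begins 54 mm behind the grasp point. The pads swing forward as they close: fully open they stand 13 mm farther back than shut.
Start: joints at [-1.361, 0.259, 1.535, -0, 1.348, -0.203], TCP at [220.667, -503.797, 231.31] pointing down, gripper open.
Joint ranges: [-3.14, 3.14], [-0.91, 2.08], [0.19, 2.58], [-1.22, 4.36], [0.22, 2.71], [-3.12, 3.12]. Speed limits (rad/s): [2.57, 2.57, 3.14, 3.14, 3.14, 3.14].

## Interface

Orientations are given as a 3x3 rotation matrix whose columns are the frame's x, y, z axes.
In Python, from station import telemetry, imaging, ctrl gives the robot as it stands.
- The arm moves only by the tool arm_command, never from a script. Its argument "steps" is a list of rows, each an object of numbers: "hand": the opening, from 0 (shut) to 1 (fully open); "x", "y", "z": the shift along the tool's x, y, z in mm; "rx", "ry", "rz": the turn, a rotation vector about the tool's x, y, z in units of 5 degrees (1.0 is 5 degrees). A call has 1 to 8 rows; each row is the pose to reach, as a shift and turn from the pose measured when the call began, along the tool's axes at that moment; what a row does not reach only later rows make up. A row lasts 1/12 s, in which the tool goes at most 41.7 mm and 7.16 degrees, less where a joint would pass 70% of its speed; a pose out of reach is approached as far as the arm can. A call with a gripper value outside its range is refused whole. The fingers move at their own pace and stop on an object; "force" is the grip in N (left out, the last holds). Time passes only in rows, so rows that repeat a pose let the fingers close. It gives the time, the measured TCP pose, the force and the opening at its end, in the units of the state.
- telemetry.get_obs(): the state, without advancing time (a new reading comes with each control period).
- imaging.read_camera(name): name is "scene" or "top" or "wrist"; returns the picture (400x640x3 uint8, red, green, blue); there is no depth.
- imaging.get_calibration(name): a dict with "fx", "fy", "cx", "cy" (pixels), "camera_from_world" (4x4, takes a point from world to camera coordinates). Camera axes: x right, y up, looking along -z (the intrinsics and any distortion apply to the point x, -y, -z); pixel columns grow to the right and rows downward; lengths in mm; the calibration is good to about 2 mm. A picture is of the moment at which its call begins: read the wrist's pose just before it. get_calibration takes no time and is no camera call; for the wrist camera it gives the pose at the moment of the call.
- ctrl.sign_off(): hands the job in, once; it reports no verdict.
The state is a dict: "clock": time; "joints": joint angles; "joint_velocities": joint speeds; "joint_torque": joint torques, N m; "tcp_pos": TCP position; "eef_rot": TCP orientation; "force": force on the tool from outside, world axes, zero at the start; "ft_torque": the same for the moment, N m; "grip_width": finger opening in mm.
Only numpy, scipy, OpenCV 4.12 (cv2) and the standard library are available. Lean on these libraries where they do the work, as an engineer would, in place of code of your own. Each camera call takes 0.05 s, during which the arm holds its last target. There are 200 camera calls.

## Task

Set up the jam rack: lay the steel guard rail on the rack's front edge so that its two end holes line up with the rack's two holes, then put a wing thumbscrew all the way down through both parts at each end, with its wing left lying along the rail. Stand every jam jar that is there upright on the rack, each centred in front of a reader window of its own with its paper seal strip facing that window. Pull the sliding cap of each window that has a jar fully up, push the caps of unused windows fully down, and do not knock the other breakfast things about.

Things in the scene. Friction and masses are not known exactly. Their poses are not given: they have to be found in the camera images.
- rack: Fixed jam rack: wooden base 180 deep (x = -85 to 95) x 300 wide (y) x 36 high; on its far edge an aluminium reader bar, 34 deep, its top 70 above the worktop, front face at x = 60 with three dark windows, each with a cap that slides straight up and down before it. Origin on the worktop 85 behind the base's front edge; x from the front edge to the reader bar, y left, z up. The front strip, x = -85 to -43, has two vertical through holes. All sizes here in mm.
- rack_hole_l (a point): mouth (on the base's top, z = 36) of the rack's left hole, 14 dia, 36 deep, at rack (-64, +105); axes as the rack's
- rack_hole_r (a point): mouth of the rack's right hole, 14 dia, 36 deep, at rack (-64, -105)
- cap_1_knob (a point): grip knob (24 deep in x, 16 wide in y, 22 high) of the cap of window 1; point at its middle, at rack (76, 95), 87 above the worktop with the cap down (knob top 98) and 24 more with it up. The window (44 wide) lies below it in the bar's front face; its jar belongs with its axis at rack (0, 95). Axes as the rack's.
- cap_1 (a joint): height of cap 1: 0 fully down over its window, 0.024 m fully up; friction of about 4 N holds it anywhere; starts part-way
- cap_2_knob (a point): grip knob (24 deep in x, 16 wide in y, 22 high) of the cap of window 2; point at its middle, at rack (76, 0), 87 above the worktop with the cap down (knob top 98) and 24 more with it up. The window (44 wide) lies below it in the bar's front face; its jar belongs with its axis at rack (0, 0). Axes as the rack's.
- cap_2 (a joint): height of cap 2: 0 fully down over its window, 0.024 m fully up; friction of about 4 N holds it anywhere; starts part-way
- cap_3_knob (a point): grip knob (24 deep in x, 16 wide in y, 22 high) of the cap of window 3; point at its middle, at rack (76, -95), 87 above the worktop with the cap down (knob top 98) and 24 more with it up. The window (44 wide) lies below it in the bar's front face; its jar belongs with its axis at rack (0, -95). Axes as the rack's.
- cap_3 (a joint): height of cap 3: 0 fully down over its window, 0.024 m fully up; friction of about 4 N holds it anywhere; starts part-way
- rail_grip (a point): Loose steel guard rail, about 0.25 kg, upright on the worktop before the rack: flat foot plate 36x250x6 with a 14 dia hole near each end; above it a straight bar 10 thick (x), 150 long (y), 12 high, on two posts 9 dia at y = +-65. Point: middle of the bar, 32 above the foot's underside (bar top 38). y along the rail, z up; same both ways round. Pinch the bar from above.
- rail_hole_a (a point): middle of the rail's hole at its +y end, on the foot plate's top (6 above its underside), 105 from the rail's middle
- rail_hole_b (a point): the same at the -y end
- screw_1_grip (a point): Wing thumbscrew, 60 g: shank 10 dia, 34 long, last 8 tapered to 5; head a round flange 24 dia, 5 high, with an upright flat wing 34 long (x), 10 thick (y), its top 27 above the flange's underside. Point: wing's middle, 16 above that underside; z up. Starts in a fixed wooden stand (60x140x40, two holes 80 apart), wing turned any way. Home: flange on the rail's foot plate, wing along the rail.
- screw_1_seat (a point): thumbscrew 1: centre of its flange's underside
- screw_2_grip (a point): Wing thumbscrew, 60 g: shank 10 dia, 34 long, last 8 tapered to 5; head a round flange 24 dia, 5 high, with an upright flat wing 34 long (x), 10 thick (y), its top 27 above the flange's underside. Point: wing's middle, 16 above that underside; z up. Starts in a fixed wooden stand (60x140x40, two holes 80 apart), wing turned any way. Home: flange on the rail's foot plate, wing along the rail.
- screw_2_seat (a point): thumbscrew 2: centre of its flange's underside
- jar_1_mid (a point): Loose jam jar with a screw lid, about 60 dia x 75 high, 0.3 kg, its weight low in a thick glass base; may be absent. A white paper seal strip, 19 wide, runs from the lid's middle outward and down one side over a wider label. The point is the jar's centre, half-way up; z up, x points out through the strip and label, so x must point to the window.
- jar_2_mid (a point): Loose jam jar with a screw lid, about 60 dia x 75 high, 0.3 kg, its weight low in a thick glass base; may be absent. A white paper seal strip, 19 wide, runs from the lid's middle outward and down one side over a wider label. The point is the jar's centre, half-way up; z up, x points out through the strip and label, so x must point to the window.
- jar_3_mid (a point): Loose jam jar with a screw lid, about 60 dia x 75 high, 0.3 kg, its weight low in a thick glass base; may be absent. A white paper seal strip, 19 wide, runs from the lid's middle outward and down one side over a wider label. The point is the jar's centre, half-way up; z up, x points out through the strip and label, so x must point to the window.
- ramekin: Bystander: white ramekin with a spoon, 133x140x127, back right; origin under its middle (mm)
- bowl: Bystander: small sauce bowl with a spoon, 113x153x137, back left; origin under its middle (mm)
Things that resemble listed ones, but are neither listed nor needed, are in the scene too. What is shaped like the part that bears jar_3_mid but yellow is not meant.

How it is judged (in metres and radians):
On the way, in this order (a step that is already met when the one before it is completed fails the run):
1. the rail lies flat on the rack's front strip with both pairs of holes lined up (((horizontal distance between rail_hole_a and rack_hole_l below 0.006 m and horizontal distance between rail_hole_b and rack_hole_r below 0.006 m) or (horizontal distance between rail_hole_b and rack_hole_l below 0.006 m and horizontal distance between rail_hole_a and rack_hole_r below 0.006 m)) and z of rail_grip in the frame of rack between 0.064 and 0.0715 m and angle between rail_grip's own z axis and vertical below 0.06 rad), for 0.2 s.
2. a thumbscrew is fully down through rail and rack at each end, wing along the rail (((horizontal distance between rail_hole_a and rack_hole_l below 0.006 m and horizontal distance between rail_hole_b and rack_hole_r below 0.006 m) or (horizontal distance between rail_hole_b and rack_hole_l below 0.006 m and horizontal distance between rail_hole_a and rack_hole_r below 0.006 m)) and z of rail_grip in the frame of rack between 0.064 and 0.0725 m and angle between rail_grip's own z axis and vertical below 0.06 rad and (((horizontal distance between screw_1_seat and rack_hole_l below 0.006 m and z of screw_1_seat in the frame of rack between 0.039 and 0.0455 m and angle between screw_1_grip's own z axis and vertical below 0.15 rad and angle between the x axis of screw_1_grip and the y axis of rack, either way round below 0.26 rad) and (horizontal distance between screw_2_seat and rack_hole_r below 0.006 m and z of screw_2_seat in the frame of rack between 0.039 and 0.0455 m and angle between screw_2_grip's own z axis and vertical below 0.15 rad and angle between the x axis of screw_2_grip and the y axis of rack, either way round below 0.26 rad)) or ((horizontal distance between screw_2_seat and rack_hole_l below 0.006 m and z of screw_2_seat in the frame of rack between 0.039 and 0.0455 m and angle between screw_2_grip's own z axis and vertical below 0.15 rad and angle between the x axis of screw_2_grip and the y axis of rack, either way round below 0.26 rad) and (horizontal distance between screw_1_seat and rack_hole_r below 0.006 m and z of screw_1_seat in the frame of rack between 0.039 and 0.0455 m and angle between screw_1_grip's own z axis and vertical below 0.15 rad and angle between the x axis of screw_1_grip and the y axis of rack, either way round below 0.26 rad)))), for 0.2 s.
At the end, for the whole second after the job is handed in: Rail flat, holes within 6 mm of the rack's; a thumbscrew home in each (axis to 6 mm, flange to 3 mm, wing within 15 deg of the rail); each jar upright, within 15 mm of its place in x and y, knob within 22 mm of its strip's direction; caps up (over 19 mm) at jars, down (under 5) elsewhere (all of step 2 and (value of joint cap_1 below 0.005 m or horizontal distance between any of jar_1_mid, jar_2_mid, jar_3_mid and cap_1_knob below 0.1 m) and (value of joint cap_2 below 0.005 m or horizontal distance between any of jar_1_mid, jar_2_mid, jar_3_mid and cap_2_knob below 0.1 m) and (value of joint cap_3 below 0.005 m or horizontal distance between any of jar_1_mid, jar_2_mid, jar_3_mid and cap_3_knob below 0.1 m) and angle between each of jar_1_mid, jar_2_mid, jar_3_mid's own z axis and vertical below 0.1 rad and z of jar_1_mid in the frame of rack between 0.068 and 0.079 m and ((x of jar_1_mid in the frame of rack between -0.015 and 0.015 m and y of jar_1_mid in the frame of rack between 0.08 and 0.11 m and x of cap_1_knob in the frame of jar_1_mid above 0.02 m and y of cap_1_knob in the frame of jar_1_mid between -0.022 and 0.022 m and value of joint cap_1 above 0.019 m) or (x of jar_1_mid in the frame of rack between -0.015 and 0.015 m and y of jar_1_mid in the frame of rack between -0.015 and 0.015 m and x of cap_2_knob in the frame of jar_1_mid above 0.02 m and y of cap_2_knob in the frame of jar_1_mid between -0.022 and 0.022 m and value of joint cap_2 above 0.019 m) or (x of jar_1_mid in the frame of rack between -0.015 and 0.015 m and y of jar_1_mid in the frame of rack between -0.11 and -0.08 m and x of cap_3_knob in the frame of jar_1_mid above 0.02 m and y of cap_3_knob in the frame of jar_1_mid between -0.022 and 0.022 m and value of joint cap_3 above 0.019 m)) and z of jar_2_mid in the frame of rack between 0.068 and 0.079 m and ((x of jar_2_mid in the frame of rack between -0.015 and 0.015 m and y of jar_2_mid in the frame of rack between 0.08 and 0.11 m and x of cap_1_knob in the frame of jar_2_mid above 0.02 m and y of cap_1_knob in the frame of jar_2_mid between -0.022 and 0.022 m and value of joint cap_1 above 0.019 m) or (x of jar_2_mid in the frame of rack between -0.015 and 0.015 m and y of jar_2_mid in the frame of rack between -0.015 and 0.015 m and x of cap_2_knob in the frame of jar_2_mid above 0.02 m and y of cap_2_knob in the frame of jar_2_mid between -0.022 and 0.022 m and value of joint cap_2 above 0.019 m) or (x of jar_2_mid in the frame of rack between -0.015 and 0.015 m and y of jar_2_mid in the frame of rack between -0.11 and -0.08 m and x of cap_3_knob in the frame of jar_2_mid above 0.02 m and y of cap_3_knob in the frame of jar_2_mid between -0.022 and 0.022 m and value of joint cap_3 above 0.019 m)) and z of jar_3_mid in the frame of rack between 0.068 and 0.079 m and ((x of jar_3_mid in the frame of rack between -0.015 and 0.015 m and y of jar_3_mid in the frame of rack between 0.08 and 0.11 m and x of cap_1_knob in the frame of jar_3_mid above 0.02 m and y of cap_1_knob in the frame of jar_3_mid between -0.022 and 0.022 m and value of joint cap_1 above 0.019 m) or (x of jar_3_mid in the frame of rack between -0.015 and 0.015 m and y of jar_3_mid in the frame of rack between -0.015 and 0.015 m and x of cap_2_knob in the frame of jar_3_mid above 0.02 m and y of cap_2_knob in the frame of jar_3_mid between -0.022 and 0.022 m and value of joint cap_2 above 0.019 m) or (x of jar_3_mid in the frame of rack between -0.015 and 0.015 m and y of jar_3_mid in the frame of rack between -0.11 and -0.08 m and x of cap_3_knob in the frame of jar_3_mid above 0.02 m and y of cap_3_knob in the frame of jar_3_mid between -0.022 and 0.022 m and value of joint cap_3 above 0.019 m))); the robot touches nothing.
It fails at once if a bystander is knocked more than 60 mm from its place (distance of any of ramekin, bowl from where it was at the start of the episode above 0.06 m).
Of jar_1, jar_2, jar_3 only 2 to 3 are there at a start; the rules pass over those that are not, and their reading is None.
At some moment in a run one of jar_1, jar_2, jar_3 may be knocked a few centimetres aside while the robot is not near it.
It also fails if it takes over 210 s, if anything falls off the work surface, if the arm or the gripper's body presses on something with over 40 N, if the wrist force passes 120 N, or if a joint passes its speed limit or range.

## Working session

There is one attempt and no reset: what is moved stays moved. The work goes in short steps, Python scripts to look and compute and a tool call to move; the robot and the scene stay as the last step left them, time stands still between calls to the robot, and variables do not carry over. Pictures are saved under pics/ and viewed, about 12 in all and at most 16, crops included, and the job is handed in when it is done.

Besides the shell and the picture viewer there is one more tool, called as a command line: name --argument value ..., lists and objects as JSON in quotes. arm_command: Moves the arm, as the interface text tells. Its arguments: {"type":"object","properties":{"steps":{"type":"array","items":{"type":"object","properties":{"hand":{"type":"number"},"x":{"type":"number"},"y":{"type":"number"},"z":{"type":"number"},"rx":{"type":"number"},"ry":{"type":"number"},"rz":{"type":"number"}}}},"force":{"type":"number"}},"required":["steps"]}

```bash
ls; mkdir -p pics
cat > h.py <<'E'
import numpy as np, cv2
from station import telemetry, imaging, ctrl
def proj(c,P):
    P=np.atleast_2d(P).astype(float); q=(c["camera_from_world"]@np.c_[P,np.ones(len(P))].T).T
    return np.c_[c["fx"]*q[:,0]/-q[:,2]+c["cx"], c["fy"]*(-q[:,1])/-q[:,2]+c["cy"]]
def ray(c,u,v):
    M=np.linalg.inv(c["camera_from_world"]); d=M[:3,:3]@np.array([(u-c["cx"])/c["fx"],-(v-c["cy"])/c["fy"],-1]); return M[:3,3],d/np.linalg.norm(d)
def onz(c,u,v,z):
    o,d=ray(c,u,v); return o+d*(z-o[2])/d[2]
def tri(c1,p1,c2,p2):
    o1,d1=ray(c1,*p1);o2,d2=ray(c2,*p2)
    s=np.linalg.lstsq(np.c_[d1,-d2],o2-o1,rcond=None)[0]; a=o1+d1*s[0];b=o2+d2*s[1]; return (a+b)/2,np.linalg.norm(a-b)
def grab(n):
    im=imaging.read_camera(n); return im, imaging.get_calibration(n)
def save(im,f): cv2.imwrite("pics/"+f,cv2.cvtColor(im,cv2.COLOR_RGB2BGR))
E
python3 - <<'E'
from h import *
import pickle
np.set_printoptions(precision=2,suppress=True)
D={}
for n in ["scene","top"]:
    im,c=grab(n); D[n]=(im,c); save(im,n+"0.png"); print({k:(v if k!="camera_from_world" else np.linalg.inv(v)) for k,v in c.items()})
pickle.dump(D,open("d0.pkl","wb"))
o=telemetry.get_obs(); print(o, ctrl.grasp_offset)
E
```

```text
pics
{'fx': 408.9103321543533, 'fy': 408.9103321543533, 'cx': 324.26934905586575, 'cy': 206.40765616507392, 'camera_from_world': array([[ -0.88,   0.36,  -0.31, 246.12],
       [ -0.47,  -0.66,   0.59, 648.91],
       [  0.01,   0.66,   0.75, 942.17],
       [  0.  ,   0.  ,   0.  ,   1.  ]])}
{'fx': 390.2650905681792, 'fy': 390.2650905681792, 'cx': 315.5596245572874, 'cy': 202.65292076468407, 'camera_from_world': array([[   0.02,    0.99,   -0.1 ,  454.32],
       [  -1.  ,    0.02,   -0.02,  -10.4 ],
       [  -0.02,    0.1 ,    0.99, 1334.41],
       [   0.  ,    0.  ,    0.  ,    1.  ]])}
{'clock': 0.1, 'joints': array([-1.36,  0.26,  1.54, -0.  ,  1.35, -0.2 ]), 'joint_velocities': array([-0., -0., -0., -0., -0.,  0.]), 'joint_torque': array([  0.  , -44.7 , -29.12,  -0.  ,   0.01,   0.  ]), 'tcp_pos': array([ 220.56, -503.31,  230.54]), 'eef_rot': array([[ 0.4 , -0.92, -0.  ],
       [-0.92, -0.4 ,  0.  ],
       [-0.  , -0.  , -1.  ]]), 'force': array([0.66, 0.65, 0.08]), 'ft_torque': array([0.03, 0.04, 0.02]), 'grip_width': 85.24404793676582} 18.700000000000003
```

View pics/scene0.png

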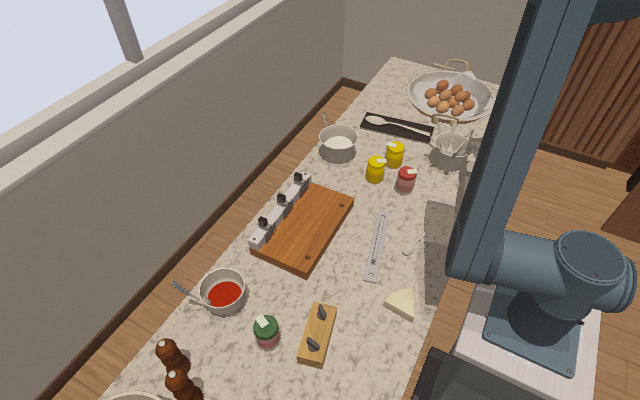

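View pics/top0.png

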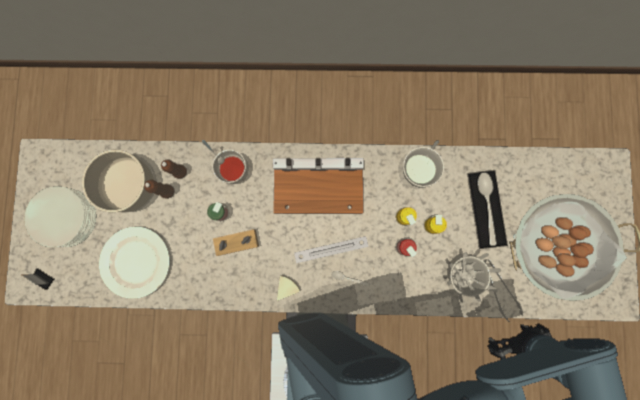

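Run:
```python
from h import *
import pickle
D=pickle.load(open("d0.pkl","rb"))
s,t=D["scene"][0],D["top"][0]
r=lambda im,x,y,w,h,k:cv2.resize(im[y:y+h,x:x+w],(w*k,h*k),interpolation=cv2.INTER_CUBIC)
a=np.hstack([r(s,355,132,80,60,5),r(s,240,300,80,60,5)])
b=np.hstack([r(t,385,195,80,60,5),r(t,200,195,80,60,5)])
save(np.vstack([a,b]),"crop1.png")
```

```text
(no output)
```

View pics/crop1.png

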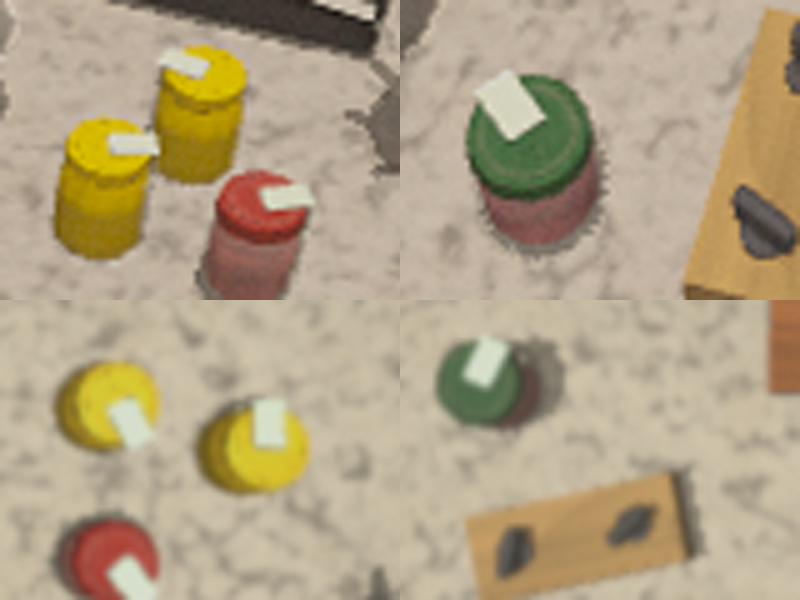

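Run:
```python
from h import *
import pickle
np.set_printoptions(precision=1,suppress=True)
D=pickle.load(open("d0.pkl","rb"))
t,c=D["top"]; s,cs=D["scene"]
def big(m):
    n,l,st,ce=cv2.connectedComponentsWithStats(m.astype(np.uint8)); i=1+np.argmax(st[1:,4]); return (l==i)
def roi(m,x0,x1,y0,y1):
    z=np.zeros_like(m); z[y0:y1,x0:x1]=m[y0:y1,x0:x1]; return z
def rect(m):
    cn=max(cv2.findContours(m.astype(np.uint8),cv2.RETR_EXTERNAL,cv2.CHAIN_APPROX_NONE)[0],key=len); return cv2.minAreaRect(cn)
hsv=cv2.cvtColor(t,cv2.COLOR_RGB2HSV)
H,S,V=[hsv[...,i].astype(int) for i in range(3)]
m=big(roi((H<20)&(S>120),265,375,150,220)); R=rect(m); b=cv2.boxPoints(R); print("rack",R); print(np.array([onz(c,*p,36) for p in b]))
m=big(roi((H>12)&(H<28)&(S>90),205,265,222,262)); R=rect(m); b=cv2.boxPoints(R); print("stand",R); print(np.array([onz(c,*p,40) for p in b]))
dk=roi((V<110)&(S<110),213,260,230,256); n,l,st,ce=cv2.connectedComponentsWithStats(dk.astype(np.uint8))
for i in range(1,n):
    if st[i,4]>15:
        mm=l==i; R=rect(mm); print("screw",ce[i],st[i,4],R,onz(c,*ce[i],60))
g=roi((H>35)&(H<85)&(S>70),200,240,195,230); g=big(g); rd=big(roi(((H<8)|(H>170))&(S>120),395,425,235,262))
for nm,mm in(("g",g),("r",rd)):
    cn=max(cv2.findContours(mm.astype(np.uint8),cv2.RETR_EXTERNAL,cv2.CHAIN_APPROX_NONE)[0],key=len); (x,y),r=cv2.minEnclosingCircle(cn); print(nm,x,y,r,onz(c,x,y,75))
# rail
crop=t[232:262,285:380]; save(cv2.resize(crop,None,fx=8,fy=8,interpolation=cv2.INTER_CUBIC),"rail.png")
for nm,mm in(("rail",roi((S<45)&(V>0),290,372,232,262)),):
    print(nm,rect(big(mm)),big(mm).sum())
```

```text
rack ((318.0, 191.0), (42.0, 88.0), 90.0)
[[ 692.8  164.    36. ]
 [ 698.2 -132.7   36. ]
 [ 556.5 -134.2   36. ]
 [ 550.4  159.3   36. ]]
stand ((235.03529357910156, 242.15882873535156), (17.67983055114746, 42.95222091674805), 77.47119140625)
[[458.7 362.   40. ]
 [492.6 223.3  40. ]
 [435.9 208.4  40. ]
 [402.1 346.4  40. ]]
screw [256.5 238.1] 22 ((256.40386962890625, 237.5192108154297), (15.297059059143066, 1.3728129863739014), 78.69007110595703) [462.  210.6  60. ]
screw [245.9 239.8] 36 ((245.558837890625, 239.7353057861328), (5.093247890472412, 8.00367546081543), 75.96376037597656) [456.  245.1  60. ]
screw [222.5 244.9] 43 ((222.5, 245.0), (8.0, 5.0), 90.0) [437.7 321.1  60. ]
g 215.48529052734375 211.13235473632812 7.714878082275391 [546.4 345.3  75. ]
r 407.0572509765625 246.68321228027344 8.383828163146973 [ 445.4 -275.1   75. ]
rail ((329.609619140625, 250.16139221191406), (19.54513168334961, 79.11829376220703), 74.24882507324219) 1022
```

View pics/rail.png

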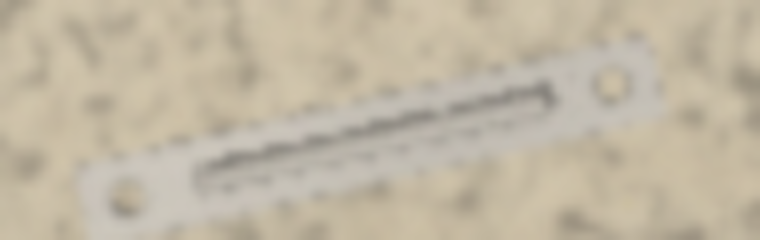

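```bash
cat >> h.py <<'E'
def yaw(o=None):
    R=(o or telemetry.get_obs())["eef_rot"]; return np.degrees(np.arctan2(R[1,0],R[0,0]))
def go(p,y,R=None,p0=None):
    """TCP target p, tool-x yaw y deg, tool straight down -> shift in tool axes and rotvec/5deg (rotated jaw half-turn equivalents chosen nearest)"""
    from scipy.spatial.transform import Rotation as Q
    o=telemetry.get_obs(); R=o["eef_rot"] if R is None else R; p0=o["tcp_pos"] if p0 is None else p0
    cur=np.degrees(np.arctan2(R[1,0],R[0,0]))
    a=np.radians(y); T=np.array([[np.cos(a),np.sin(a),0],[np.sin(a),-np.cos(a),0],[0,0,-1]])
    print("->",np.round(p,1),"yaw",round(cur,1),"->",round(y,1),"shift",np.round(R.T@(np.array(p)-p0),1),"rot",np.round(np.degrees(Q.from_matrix(R.T@T).as_rotvec())/5,2),"j6",round(o["joints"][5],2),"F",np.round(o["force"],1),"t",o["clock"])
E
python3 - <<'E'
from h import *
import pickle
np.set_printoptions(precision=1,suppress=True)
D=pickle.load(open("d0.pkl","rb")); c=D["top"][1]
A=onz(c,300.6,256.75,6);B=onz(c,361.4,242.6,6); print(A,B,np.linalg.norm(A-B),(A+B)/2,np.degrees(np.arctan2(*(B-A)[[1,0]])))
# cam
cw=np.linalg.inv(imaging.get_calibration("wrist")["camera_from_world"]); o=telemetry.get_obs(); R=o["eef_rot"]
print(R.T@(cw[:3,3]-o["tcp_pos"]), R.T@cw[:3,:3], imaging.get_calibration("wrist")["fx"])
M=(A+B)/2; y=np.degrees(np.arctan2(*(A-B)[[1,0]]))-90
print(y)
go([M[0],M[1],260],y)
go([M[0],M[1],260],y-180)
E
```

```text
[403.   68.2   6. ] [ 455.2 -136.1    6. ] 210.87144443749057 [429.1 -34.    6. ] -75.68847743658486
[   0.8  -80.6 -142.8] [[ 1.   0.  -0. ]
 [ 0.  -0.9 -0.3]
 [-0.   0.3 -0.9]] 284.1539377747481
14.311522563415153
-> [429.1 -34.  260. ] yaw -66.3 -> 14.3 shift [-346.3 -379.3  -28.8] rot [ -0.    0.  -16.1] j6 -0.2 F [0.7 0.6 0.1] t 0.1
-> [429.1 -34.  260. ] yaw -66.3 -> -165.7 shift [-346.3 -379.3  -28.8] rot [ 0.   0.  19.9] j6 -0.2 F [0.7 0.6 0.1] t 0.1
```

arm_command --steps '[{"x": -346,"y": -379,"z": -29,"rz": -16.1},{"x": -346,"y": -379,"z": -29,"rz": -16.1},{"x": -346,"y": -379,"z": -29,"rz": -16.1},{"x": -346,"y": -379,"z": -29,"rz": -16.1},{"x": -346,"y": -379,"z": -29,"rz": -16.1},{"x": -346,"y": -379,"z": -29,"rz": -16.1},{"x": -346,"y": -379,"z": -29,"rz": -16.1},{"x": -346,"y": -379,"z": -29,"rz": -16.1}]'

```text
$.steps[0]: bad value
```

```bash
python3 -c "
from h import *
go([429,-34,260],14.3)"
```

```text
-> [429 -34 260] yaw -66.3 -> 14.3 shift [-346.3 -379.2  -28.8] rot [-2.000e-02  1.000e-02 -1.613e+01] j6 -0.2 F [0.7 0.6 0.1] t 0.1
```

arm_command --steps '[{"hand": 1,"x": -40,"y": -40,"z": -20,"rx": 0,"ry": 0,"rz": -1.4}]'

```text
clock: 0.18
tcp_pos: [232.6, -470.1, 241.2]
eef_rot: [[0.506, -0.862, -0.003], [-0.862, -0.506, 0.004], [-0.005, 0.0, -1.0]]
force: [1.2, -0.5, 0.4]
grip_width: 85.4
```

arm_command --steps '[{"hand": 1,"x": -277,"y": -390,"z": -20,"rx": 0,"ry": 0,"rz": -14.7},{"hand": 1,"x": -277,"y": -390,"z": -20,"rx": 0,"ry": 0,"rz": -14.7},{"hand": 1,"x": -277,"y": -390,"z": -20,"rx": 0,"ry": 0,"rz": -14.7},{"hand": 1,"x": -277,"y": -390,"z": -20,"rx": 0,"ry": 0,"rz": -14.7},{"hand": 1,"x": -277,"y": -390,"z": -20,"rx": 0,"ry": 0,"rz": -14.7},{"hand": 1,"x": -277,"y": -390,"z": -20,"rx": 0,"ry": 0,"rz": -14.7},{"hand": 1,"x": -277,"y": -390,"z": -20,"rx": 0,"ry": 0,"rz": -14.7},{"hand": 1,"x": -277,"y": -390,"z": -20,"rx": 0,"ry": 0,"rz": -14.7}]'

```text
clock: 0.85
tcp_pos: [371.1, -160.9, 257.1]
eef_rot: [[1.0, -0.03, -0.002], [-0.03, -1.0, 0.004], [-0.002, -0.004, -1.0]]
force: [1.0, 0.4, -0.4]
grip_width: 85.4
```

```bash
python3 -c "
from h import *
go([429,-34,260],14.3)"
```

```text
-> [429 -34 260] yaw -1.7 -> 14.3 shift [  54.  -128.6   -2.4] rot [-0.05  0.02 -3.21] j6 -0.66 F [ 1.   0.4 -0.4] t 0.85
```

arm_command --steps '[{"hand": 1,"x": 115,"y": -164,"z": 20,"rx": 0,"ry": 0,"rz": -0.35},{"hand": 1,"x": 115,"y": -164,"z": 20,"rx": 0,"ry": 0,"rz": -0.35},{"hand": 1,"x": 115,"y": -164,"z": 20,"rx": 0,"ry": 0,"rz": -0.35},{"hand": 1,"x": 115,"y": -164,"z": 20,"rx": 0,"ry": 0,"rz": -0.35},{"hand": 1,"x": 115,"y": -164,"z": 20,"rx": 0,"ry": 0,"rz": -0.35},{"hand": 1,"x": 115,"y": -164,"z": 20,"rx": 0,"ry": 0,"rz": -0.35},{"hand": 1,"x": 115,"y": -164,"z": 20,"rx": 0,"ry": 0,"rz": -0.35}]'

```text
clock: 1.43
tcp_pos: [491.1, 1.5, 236.6]
eef_rot: [[1.0, 0.005, -0.004], [0.005, -1.0, 0.005], [-0.004, -0.005, -1.0]]
force: [0.0, 0.1, -0.1]
grip_width: 85.4
```

Run:
```python
from h import *
import pickle
c=imaging.get_calibration("wrist"); o=telemetry.get_obs(); im,_=grab("wrist"); pickle.dump((im,c,o),open("w1.pkl","wb")); save(im,"w1.png"); print(o["tcp_pos"],yaw(o))
```

```text
[491.11362022   1.49046244 236.61851877] 0.26006309621763296
```

View pics/w1.png

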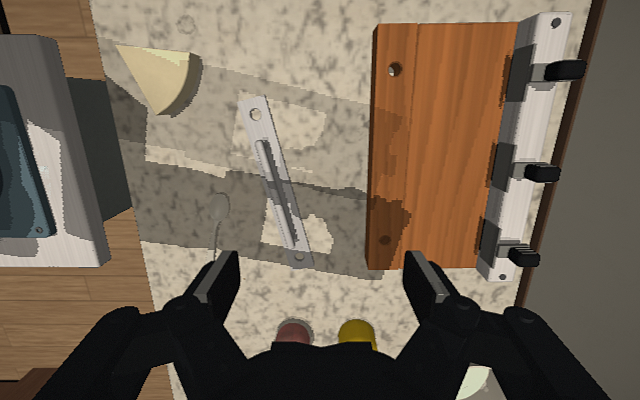

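Run:
```python
from h import *
import pickle
im,c,o=pickle.load(open("w1.pkl","rb"))
f=lambda x,y:cv2.resize(im[y-16:y+16,x-20:x+20],None,fx=10,fy=10,interpolation=cv2.INTER_CUBIC)
save(np.vstack([np.hstack([f(255,114),f(300,257)]),np.hstack([f(394,69),f(385,240)])])[:600],"w1c.png")
```

```text
(no output)
```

View pics/w1c.png

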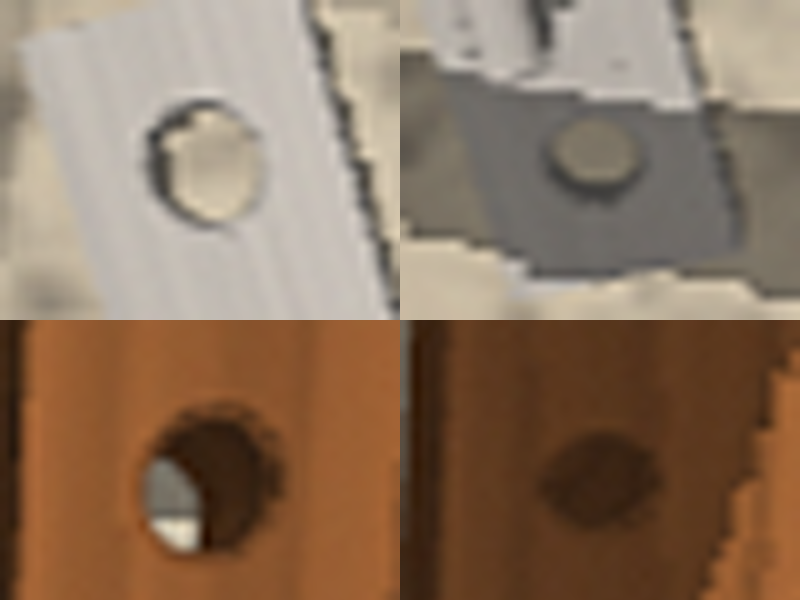

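Run:
```python
from h import *
import pickle
np.set_printoptions(precision=1,suppress=True)
im,c,o=pickle.load(open("w1.pkl","rb"))
a=onz(c,255.1,113.9,6);b=onz(c,299.2,256.4,6);l=onz(c,394.4,68.5,36);r=onz(c,384.5,239.5,36)
an=lambda p,q:np.degrees(np.arctan2(*(p-q)[[1,0]]))-90
for p,q in((a,b),(l,r)): print(p,q,np.linalg.norm(p-q),(p+q)/2,an(p,q))
M=(a+b)/2
go([M[0],M[1],80],an(a,b)); go([M[0],M[1],10],an(a,b))
# knob tops by scene/top later
```

```text
[406.4  68.3   6. ] [ 458.2 -134.9    6. ] 209.74151625168886 [432.3 -33.3   6. ] 14.318745864944688
[571.  118.4  36. ] [575.5 -91.2  36. ] 209.64126829806034 [573.3  13.6  36. ] 1.2269453195287525
-> [432.3 -33.3  80. ] yaw 0.2 -> 14.3 shift [-57.8  34.  157. ] rot [-0.1  0.  -2.8] j6 -0.23 F [ 0.5 -0.1 -0. ] t 1.4833
-> [432.3 -33.3  10. ] yaw 0.2 -> 14.3 shift [-57.5  34.3 227. ] rot [-0.1  0.  -2.8] j6 -0.23 F [ 0.5 -0.1 -0. ] t 1.4833
```

arm_command --steps '[{"hand": 1,"x": -57.8,"y": 34,"z": 100,"rx": -0.1,"ry": 0,"rz": -2.8},{"hand": 1,"x": -57.8,"y": 34,"z": 130,"rx": -0.1,"ry": 0,"rz": -2.8},{"hand": 1,"x": -57.8,"y": 34,"z": 157,"rx": -0.1,"ry": 0,"rz": -2.8},{"hand": 1,"x": -57.8,"y": 34,"z": 157,"rx": -0.1,"ry": 0,"rz": -2.8},{"hand": 1,"x": -57.8,"y": 34,"z": 170,"rx": -0.1,"ry": 0,"rz": -2.8},{"hand": 1,"x": -57.6,"y": 34.2,"z": 170,"rx": -0.1,"ry": 0,"rz": -2.8}]'

```text
clock: 1.98
tcp_pos: [427.6, -33.7, 63.5]
eef_rot: [[0.97, 0.241, -0.012], [0.241, -0.97, -0.002], [-0.012, -0.001, -1.0]]
force: [-0.5, 0.2, -0.3]
grip_width: 85.1
```

```bash
python3 -c "
from h import *
go([432.3,-33.3,14],14.3)"
```

```text
-> [432.3 -33.3  14. ] yaw 14.0 -> 14.3 shift [ 5.3  0.8 49.4] rot [-0.01  0.13 -0.07] j6 -0.57 F [-0.5  0.2 -0.3] t 1.9833
```

arm_command --steps '[{"hand": 1,"x": 5.3,"y": 0.8,"z": 25,"rx": 0,"ry": 0.13,"rz": -0.07},{"hand": 1,"x": 5.3,"y": 0.8,"z": 49.4,"rx": 0,"ry": 0.13,"rz": -0.07},{"hand": 1,"x": 5.3,"y": 0.8,"z": 49.4,"rx": 0,"ry": 0.13,"rz": -0.07},{"hand": 1,"x": 5.3,"y": 0.8,"z": 49.4,"rx": 0,"ry": 0.13,"rz": -0.07}]'

```text
clock: 2.32
tcp_pos: [432.3, -34.0, 14.7]
eef_rot: [[0.969, 0.246, -0.002], [0.246, -0.969, 0.001], [-0.001, -0.001, -1.0]]
force: [-0.5, 0.9, -0.2]
grip_width: 85.6
```

```bash
python3 -c "
from h import *
go([432.3,-33.3,14],14.3)"
```

```text
-> [432.3 -33.3  14. ] yaw 14.2 -> 14.3 shift [ 0.1 -0.6  0.7] rot [-0.02  0.01 -0.01] j6 -0.59 F [-0.5  0.9 -0.2] t 2.3167
```

Good. Close.

arm_command --force 60 --steps '[{"hand": 0.6,"x": 0,"y": -0.5,"z": 0,"rx": 0,"ry": 0,"rz": 0},{"hand": 0,"x": 0,"y": -0.5,"z": 0,"rx": 0,"ry": 0,"rz": 0},{"hand": 0,"x": 0,"y": -0.5,"z": 0,"rx": 0,"ry": 0,"rz": 0},{"hand": 0,"x": 0,"y": -0.5,"z": 0,"rx": 0,"ry": 0,"rz": 0},{"hand": 0,"x": 0,"y": -0.5,"z": 0,"rx": 0,"ry": 0,"rz": 0},{"hand": 0,"x": 0,"y": -0.5,"z": 0,"rx": 0,"ry": 0,"rz": 0},{"hand": 0,"x": 0,"y": -0.5,"z": 0,"rx": 0,"ry": 0,"rz": 0},{"hand": 0,"x": 0,"y": -0.5,"z": 0,"rx": 0,"ry": 0,"rz": 0}]'

```text
clock: 2.98
tcp_pos: [432.3, -33.5, 15.2]
eef_rot: [[0.969, 0.246, -0.001], [0.246, -0.969, 0.001], [-0.001, -0.001, -1.0]]
force: [-1.2, 0.4, 6.5]
grip_width: 8.5
```

```bash
python3 -c "
from h import *
o=telemetry.get_obs();print(o['grip_width'])
p=o['tcp_pos']; go(p+[0,0,60],14.3);go([573.3,13.6,p[2]+66],1.23); go([573.3,13.6,p[2]+38],1.23)"
```

```text
8.501367299188018
-> [432.3 -33.5  75.2] yaw 14.3 -> 14.3 shift [ -0.1  -0.1 -60. ] rot [-0.01  0.01 -0.01] j6 -0.59 F [-1.2  0.4  6.5] t 2.9833
-> [573.3  13.6  81.2] yaw 14.3 -> 1.2 shift [148.2 -11.  -66.2] rot [-0.01  0.01  2.61] j6 -0.59 F [-1.2  0.4  6.5] t 2.9833
-> [573.3  13.6  53.2] yaw 14.3 -> 1.2 shift [148.2 -10.9 -38.2] rot [-0.01  0.01  2.61] j6 -0.59 F [-1.2  0.4  6.5] t 2.9833
```

arm_command --steps '[{"hand": 0,"x": 0,"y": 0,"z": -35,"rx": 0,"ry": 0,"rz": 0},{"hand": 0,"x": 0,"y": 0,"z": -66,"rx": 0,"ry": 0,"rz": 0},{"hand": 0,"x": 30,"y": -2,"z": -66,"rx": 0,"ry": 0,"rz": 0.6},{"hand": 0,"x": 65,"y": -5,"z": -66,"rx": 0,"ry": 0,"rz": 1.2},{"hand": 0,"x": 100,"y": -8,"z": -66,"rx": 0,"ry": 0,"rz": 1.9},{"hand": 0,"x": 130,"y": -10,"z": -66,"rx": 0,"ry": 0,"rz": 2.61},{"hand": 0,"x": 148.2,"y": -11,"z": -66,"rx": 0,"ry": 0,"rz": 2.61},{"hand": 0,"x": 148.2,"y": -11,"z": -66,"rx": 0,"ry": 0,"rz": 2.61}]'

```text
clock: 3.65
tcp_pos: [576.9, 14.7, 80.8]
eef_rot: [[1.0, 0.022, 0.002], [0.022, -1.0, 0.001], [0.002, -0.001, -1.0]]
force: [1.3, 0.0, -2.1]
grip_width: 9.0
```

Run:
```python
from h import *
import pickle
c=imaging.get_calibration("wrist"); o=telemetry.get_obs(); im,_=grab("wrist"); pickle.dump((im,c,o),open("w2.pkl","wb")); save(im,"w2.png"); print(o["tcp_pos"],o["grip_width"])
go([573.3,13.6,81],1.23)
```

```text
[576.89409314  14.65563109  80.75401422] 9.004449808763503
-> [573.3  13.6  81. ] yaw 1.3 -> 1.2 shift [-1.1  0.7 -0.7] rot [-0.01  0.02  0.02] j6 -0.19 F [-0.4  0.5 -3.8] t 3.7
```

View pics/w2.png

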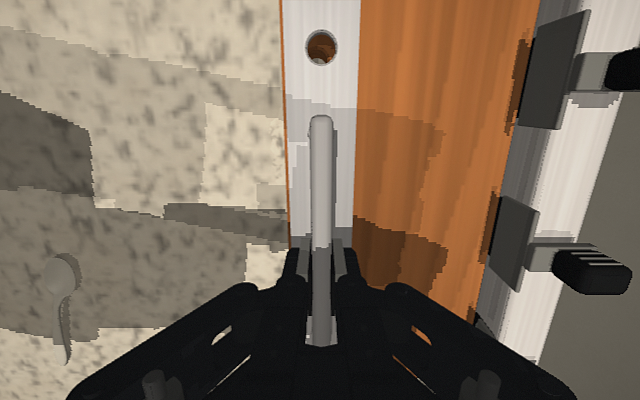

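arm_command --steps '[{"hand": 0,"x": -1,"y": 0.7,"z": 12,"rx": 0,"ry": 0,"rz": 0},{"hand": 0,"x": -1,"y": 0.7,"z": 24,"rx": 0,"ry": 0,"rz": 0},{"hand": 0,"x": -1,"y": 0.7,"z": 24,"rx": 0,"ry": 0,"rz": 0},{"hand": 0,"x": -1,"y": 0.7,"z": 24,"rx": 0,"ry": 0,"rz": 0},{"hand": 0,"x": -1,"y": 0.7,"z": 24,"rx": 0,"ry": 0,"rz": 0}]'

```text
clock: 4.12
tcp_pos: [572.8, 13.4, 56.6]
eef_rot: [[1.0, 0.023, -0.002], [0.023, -1.0, 0.001], [-0.002, -0.001, -1.0]]
force: [-0.0, 1.2, -1.8]
grip_width: 8.8
```

Run:
```python
from h import *
import pickle
np.set_printoptions(precision=1,suppress=True)
c=imaging.get_calibration("wrist"); o=telemetry.get_obs(); im,_=grab("wrist"); pickle.dump((im,c,o),open("w3.pkl","wb")); print(o["tcp_pos"],o["grip_width"])
p=proj(c,[571,118.4,46])[0]; print(p)
x,y=int(p[0]),int(p[1]); k=im[y-30:y+30,x-40:x+40]; save(cv2.resize(k,None,fx=8,fy=8,interpolation=cv2.INTER_CUBIC),"w3c.png"); print(x-40,y-30)
go([573.3,13.6,51.5],1.23)
```

```text
[572.8  13.4  56.6] 8.800600950781241
[322.  48.]
281 17
-> [573.3  13.6  51.5] yaw 1.3 -> 1.2 shift [ 0.  -0.2  5.5] rot [-0.  0.  0.] j6 -0.19 F [ 0.3 -0.4 -2.2] t 4.1667
```

View pics/w3c.png

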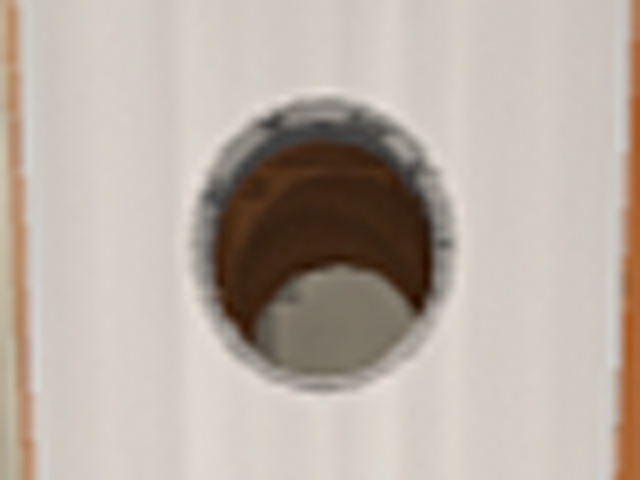

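arm_command --steps '[{"hand": 0,"x": 0,"y": -0.2,"z": 3,"rx": 0,"ry": 0,"rz": 0},{"hand": 0,"x": 0,"y": -0.2,"z": 5.5,"rx": 0,"ry": 0,"rz": 0},{"hand": 0,"x": 0,"y": -0.2,"z": 5.5,"rx": 0,"ry": 0,"rz": 0},{"hand": 0,"x": 0,"y": -0.2,"z": 5.5,"rx": 0,"ry": 0,"rz": 0},{"hand": 0.3,"x": 0,"y": -0.2,"z": 5.5,"rx": 0,"ry": 0,"rz": 0},{"hand": 0.4,"x": 0,"y": -0.2,"z": 5.5,"rx": 0,"ry": 0,"rz": 0},{"hand": 0.4,"x": 0,"y": -0.2,"z": 5.5,"rx": 0,"ry": 0,"rz": 0},{"hand": 0.4,"x": 0,"y": -0.2,"z": 5.5,"rx": 0,"ry": 0,"rz": 0}]'

```text
clock: 4.83
tcp_pos: [573.6, 13.5, 51.8]
eef_rot: [[1.0, 0.023, -0.0], [0.023, -1.0, 0.001], [-0.0, -0.001, -1.0]]
force: [0.4, 0.1, -0.5]
grip_width: 34.0
```

Run:
```python
from h import *
o=telemetry.get_obs(); print(o["tcp_pos"],o["grip_width"]); p=o["tcp_pos"]
go([573,13.5,110],1.2)
go([500,230,260],1.2)
```

```text
[573.56345428  13.54981564  51.75352036] 33.96034334037107
-> [573.   13.5 110. ] yaw 1.3 -> 1.2 shift [ -0.6  -0.  -58.2] rot [-0.01  0.01  0.02] j6 -0.19 F [ 0.4  0.1 -0.5] t 4.8333
-> [500 230 260] yaw 1.3 -> 1.2 shift [ -68.7 -218.2 -208.1] rot [-0.01  0.01  0.02] j6 -0.19 F [ 0.4  0.1 -0.5] t 4.8333
```

arm_command --steps '[{"hand": 0.4,"x": 0,"y": 0,"z": -40,"rx": 0,"ry": 0,"rz": 0},{"hand": 0.4,"x": 0,"y": 0,"z": -80,"rx": 0,"ry": 0,"rz": 0},{"hand": 1,"x": -20,"y": -30,"z": -110,"rx": 0,"ry": 0,"rz": 0},{"hand": 1,"x": -45,"y": -60,"z": -130,"rx": 0,"ry": 0,"rz": 0},{"hand": 1,"x": -70,"y": -95,"z": -150,"rx": 0,"ry": 0,"rz": 0},{"hand": 1,"x": -95,"y": -130,"z": -150,"rx": 0,"ry": 0,"rz": 0},{"hand": 1,"x": -110,"y": -165,"z": -150,"rx": 0,"ry": 0,"rz": 0},{"hand": 1,"x": -120,"y": -200,"z": -150,"rx": 0,"ry": 0,"rz": 0}]'

```text
clock: 5.5
tcp_pos: [449.0, 207.7, 203.2]
eef_rot: [[1.0, 0.022, 0.001], [0.022, -1.0, 0.001], [0.001, -0.001, -1.0]]
force: [1.2, 0.2, -0.0]
grip_width: 85.2
```

arm_command --steps '[{"hand": 1,"x": 0,"y": -30,"z": 0,"rx": 0,"ry": 0,"rz": 0},{"hand": 1,"x": 0,"y": -30,"z": 0,"rx": 0,"ry": 0,"rz": 0},{"hand": 1,"x": 0,"y": -30,"z": 0,"rx": 0,"ry": 0,"rz": 0},{"hand": 1,"x": 0,"y": -30,"z": 0,"rx": 0,"ry": 0,"rz": 0}]'

```text
clock: 5.83
tcp_pos: [448.4, 237.4, 203.2]
eef_rot: [[1.0, 0.022, 0.001], [0.022, -1.0, 0.0], [0.001, -0.0, -1.0]]
force: [-0.2, 0.7, -0.1]
grip_width: 85.3
```

Run:
```python
from h import *
import pickle
c=imaging.get_calibration("wrist"); o=telemetry.get_obs(); im,_=grab("wrist"); pickle.dump((im,c,o),open("w4.pkl","wb")); save(im,"w4.png"); print(o["tcp_pos"],yaw(o),o["joint_velocities"].max())
```

```text
[448.35913281 237.42276395 203.24931904] 1.286638992739142 0.003514463735188555
```

View pics/w4.png

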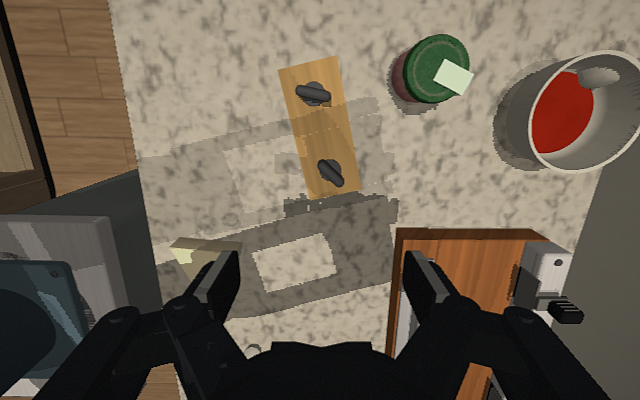

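Run:
```python
from h import *
import pickle
im,c,o=pickle.load(open("w4.pkl","rb"))
f=lambda x,y:cv2.resize(im[y-25:y+25,x-33:x+33],None,fx=6,fy=6,interpolation=cv2.INTER_CUBIC)
g=cv2.resize(im[30:115,385:480],None,fx=4,fy=4,interpolation=cv2.INTER_CUBIC)[:300]; g=im[20:120,380:512]; g=cv2.resize(g,(396,300),interpolation=cv2.INTER_CUBIC)
stand=cv2.resize(im[40:215,250:390],(240,300)); st=np.zeros((300,396,3),np.uint8); st[:,:240]=stand
save(np.vstack([np.hstack([f(314,93),f(331,172)]),np.hstack([g,st])]),"w4c.png")
hsv=cv2.cvtColor(im,cv2.COLOR_RGB2HSV).astype(int); H,S,V=hsv[...,0],hsv[...,1],hsv[...,2]
for (x,y) in((314,93),(331,172)):
    m=np.zeros(im.shape[:2],np.uint8); w=((V<115)&(S<90)); m[y-25:y+25,x-26:x+26]=w[y-25:y+25,x-26:x+26]
    cn=max(cv2.findContours(m,0,1)[0],key=cv2.contourArea); print(cv2.minAreaRect(cn), cv2.contourArea(cn), cv2.boundingRect(cn))
m=np.zeros(im.shape[:2],np.uint8); w=(H>10)&(H<26)&(S>90); m[40:215,265:375]=w[40:215,265:375]
cn=max(cv2.findContours(m,0,1)[0],key=cv2.contourArea); b=cv2.boxPoints(cv2.minAreaRect(cn)); print(b); print([np.round(onz(c,*p,40),1) for p in b])
```

```text
((312.5000305175781, 93.00001525878906), (31.819805145263672, 23.33452033996582), 45.0) 534.0 (296, 82, 35, 24)
((330.2218933105469, 172.79495239257812), (30.580894470214844, 21.661466598510742), 77.00537872314453) 438.5 (318, 159, 26, 28)
[[277.07758   69.250755]
 [335.9579    54.764336]
 [368.53577  187.1777  ]
 [309.65546  201.66412 ]]
[array([402.7, 347.5,  40. ]), array([460.3, 361.8,  40. ]), array([502.1, 228.3,  40. ]), array([436.2, 209.6,  40. ])]
```

View pics/w4c.png

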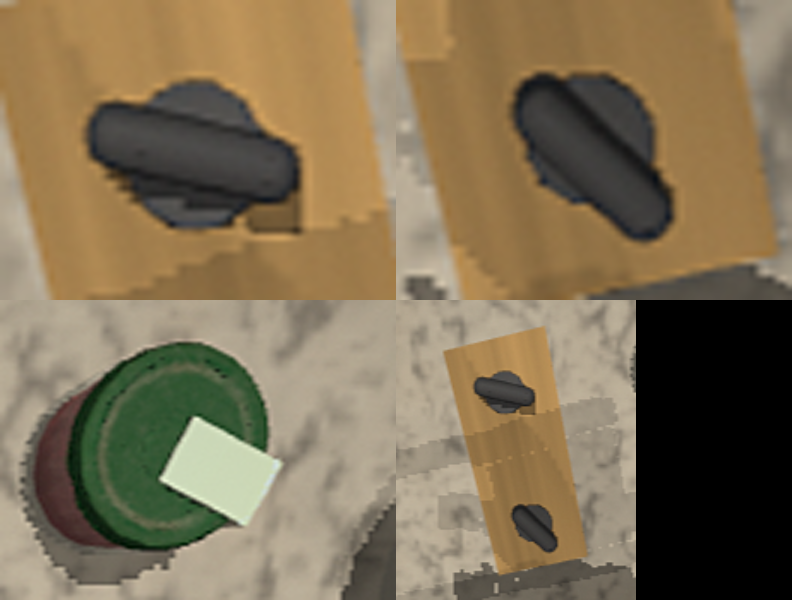

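Run:
```python
from h import *
import pickle
np.set_printoptions(precision=1,suppress=True)
im,c,o=pickle.load(open("w4.pkl","rb"))
P=lambda X,Y,x0,y0,k,z:onz(c,x0+(X+.5)/k-.5,y0+(Y+.5)/k-.5,z)
A0=P(201,155,281,68,6,45); a1=P(90,128,281,68,6,67); a2=P(298,180,281,68,6,67)
B0=P(194,138,298,147,6,45); b1=P(132,85,298,147,6,67); b2=P(264,230,298,147,6,67)
an=lambda p,q:np.degrees(np.arctan2(*(q-p)[[1,0]]))
print("A",A0,(a1+a2)/2,np.linalg.norm(a1-a2),an(a1,a2)); print("B",B0,(b1+b2)/2,np.linalg.norm(b1-b2),an(b1,b2))
print("dist",np.linalg.norm(A0-B0),an(B0,A0)-90)
J=P(174,140,380,20,3,75); s1=P(176,148,380,20,3,76);s2=P(263,192,380,20,3,76); print("jar",J,s1,s2,an(s1,s2),an(J,s2),np.linalg.norm(s2-s1))
ya=an(a1,a2)+90; yb=an(b1,b2)+90
go([*((A0+B0)/2)[:2],200],0)
for m,y in(((A0+(a1+a2)/2)/2,ya),((B0+(b1+b2)/2)/2,yb)):
  for k in(0,-180): go([m[0],m[1],110],y+k)
```

```text
A [439.7 325.8  45. ] [439.2 325.3  67. ] 32.81410481323817 -11.970918553864971
B [458.  248.7  45. ] [458.1 250.2  67. ] 33.53076037495818 -46.771102345484685
dist 79.2357858239839 13.329802540488672
jar [547.9 349.6  75. ] [548.4 347.3  76. ] [575.9 336.   76. ] -22.341364226873623 -25.76587500394376 29.696670048573203
-> [448.8 287.2 200. ] yaw 1.2 -> 0 shift [  1.3 -50.3   3.2] rot [-0.  -0.   0.2] j6 0.24 F [0.7 0.1 0.6] t 5.8833
-> [439.4 325.5 110. ] yaw 1.2 -> 78.0 shift [ -7.4 -88.7  93.2] rot [  0.   -0.  -15.4] j6 0.24 F [0.7 0.1 0.6] t 5.8833
-> [439.4 325.5 110. ] yaw 1.2 -> -102.0 shift [ -7.4 -88.7  93.2] rot [-0.  -0.  20.6] j6 0.24 F [0.7 0.1 0.6] t 5.8833
-> [458.  249.4 110. ] yaw 1.2 -> 43.2 shift [  9.6 -12.3  93.2] rot [ 0.  -0.  -8.4] j6 0.24 F [0.7 0.1 0.6] t 5.8833
-> [458.  249.4 110. ] yaw 1.2 -> -136.8 shift [  9.6 -12.3  93.2] rot [-0.  -0.  27.6] j6 0.24 F [0.7 0.1 0.6] t 5.8833
```

arm_command --steps '[{"hand": 0.6,"x": 9.6,"y": -12.3,"z": 30,"rx": 0,"ry": 0,"rz": -1.4},{"hand": 0.6,"x": 9.6,"y": -12.3,"z": 60,"rx": 0,"ry": 0,"rz": -2.8},{"hand": 0.6,"x": 9.6,"y": -12.3,"z": 93,"rx": 0,"ry": 0,"rz": -4.2},{"hand": 0.6,"x": 9.6,"y": -12.3,"z": 93,"rx": 0,"ry": 0,"rz": -5.6},{"hand": 0.6,"x": 9.6,"y": -12.3,"z": 93,"rx": 0,"ry": 0,"rz": -7},{"hand": 0.6,"x": 9.6,"y": -12.3,"z": 93,"rx": 0,"ry": 0,"rz": -8.4},{"hand": 0.6,"x": 9.6,"y": -12.3,"z": 93,"rx": 0,"ry": 0,"rz": -8.4},{"hand": 0.6,"x": 9.6,"y": -12.3,"z": 93,"rx": 0,"ry": 0,"rz": -8.4}]'

```text
clock: 6.55
tcp_pos: [458.6, 248.2, 110.0]
eef_rot: [[0.733, 0.68, 0.001], [0.68, -0.733, 0.0], [0.001, 0.001, -1.0]]
force: [-0.2, -0.5, 0.2]
grip_width: 51.2
```

```bash
python3 -c "
from h import *
go([458,249.4,49],43.2)"
```

```text
-> [458.  249.4  49. ] yaw 42.9 -> 43.2 shift [ 0.4 -1.3 61. ] rot [ 0.01 -0.01 -0.06] j6 -0.47 F [-0.2 -0.5  0.2] t 6.55
```

arm_command --steps '[{"hand": 0.6,"x": 0.4,"y": -1.3,"z": 30,"rx": 0,"ry": 0,"rz": -0.06},{"hand": 0.6,"x": 0.4,"y": -1.3,"z": 61,"rx": 0,"ry": 0,"rz": -0.06},{"hand": 0.6,"x": 0.4,"y": -1.3,"z": 61,"rx": 0,"ry": 0,"rz": -0.06},{"hand": 0.6,"x": 0.4,"y": -1.3,"z": 61,"rx": 0,"ry": 0,"rz": -0.06},{"hand": 0,"x": 0.4,"y": -1.3,"z": 61,"rx": 0,"ry": 0,"rz": -0.06},{"hand": 0,"x": 0.4,"y": -1.3,"z": 61,"rx": 0,"ry": 0,"rz": -0.06},{"hand": 0,"x": 0.4,"y": -1.3,"z": 61,"rx": 0,"ry": 0,"rz": -0.06},{"hand": 0,"x": 0.4,"y": -1.3,"z": 61,"rx": 0,"ry": 0,"rz": -0.06}]'

```text
clock: 7.22
tcp_pos: [459.3, 249.8, 50.8]
eef_rot: [[0.729, 0.684, 0.004], [0.684, -0.729, 0.001], [0.004, 0.002, -1.0]]
force: [-0.8, 0.1, 3.7]
grip_width: 8.3
```

arm_command --steps '[{"hand": 0,"x": 0,"y": 0,"z": 0,"rx": 0,"ry": 0,"rz": 0},{"hand": 0,"x": 0,"y": 0,"z": 0,"rx": 0,"ry": 0,"rz": 0}]'

```text
clock: 7.38
tcp_pos: [459.6, 249.9, 51.6]
eef_rot: [[0.729, 0.684, 0.005], [0.684, -0.729, 0.001], [0.005, 0.003, -1.0]]
force: [0.4, -0.5, -1.4]
grip_width: 8.2
```

```bash
python3 -c "
from h import *
o=telemetry.get_obs();print(o['tcp_pos'],o['grip_width'],o['ft_torque'])
go([458,249.4,49],43.2);go([575.5,-91.2,125],1.23)"
```

```text
[459.61880717 249.88707187  51.63339658] 8.231893802567475 [0.01601599 0.00044488 0.0133632 ]
-> [458.  249.4  49. ] yaw 43.2 -> 43.2 shift [-1.5 -0.8  2.6] rot [ 0.03 -0.06 -0.01] j6 -0.47 F [ 0.4 -0.5 -1.4] t 7.3833
-> [575.5 -91.2 125. ] yaw 43.2 -> 1.2 shift [-148.4  328.3  -73.2] rot [ 0.01 -0.06  8.39] j6 -0.47 F [ 0.4 -0.5 -1.4] t 7.3833
```

arm_command --steps '[{"hand": 0,"x": 0,"y": 0,"z": -30,"rx": 0,"ry": 0,"rz": 0},{"hand": 0,"x": 0,"y": 0,"z": -60,"rx": 0,"ry": 0,"rz": 0},{"hand": 0,"x": 0,"y": 0,"z": -88,"rx": 0,"ry": 0,"rz": 1},{"hand": 0,"x": -15,"y": 33,"z": -88,"rx": 0,"ry": 0,"rz": 2.2},{"hand": 0,"x": -30,"y": 66,"z": -88,"rx": 0,"ry": 0,"rz": 3.4},{"hand": 0,"x": -45,"y": 100,"z": -88,"rx": 0,"ry": 0,"rz": 4.6},{"hand": 0,"x": -60,"y": 133,"z": -88,"rx": 0,"ry": 0,"rz": 5.8},{"hand": 0,"x": -75,"y": 167,"z": -88,"rx": 0,"ry": 0,"rz": 7}]'

```text
clock: 8.05
tcp_pos: [518.8, 75.3, 140.1]
eef_rot: [[0.991, 0.137, 0.006], [0.137, -0.991, 0.001], [0.006, -0.001, -1.0]]
force: [-0.5, 0.4, -0.2]
grip_width: 8.2
```

```bash
python3 -c "
from h import *
go([575.5,-91.2,140],1.23)"
```

```text
-> [575.5 -91.2 140. ] yaw 7.9 -> 1.2 shift [ 33.3 172.7   0.2] rot [-0.01 -0.07  1.33] j6 -0.21 F [-0.5  0.4 -0.2] t 8.05
```

arm_command --steps '[{"hand": 0,"x": 7,"y": 35,"z": 0,"rx": 0,"ry": -0.07,"rz": 0.5},{"hand": 0,"x": 14,"y": 70,"z": 0,"rx": 0,"ry": -0.07,"rz": 1},{"hand": 0,"x": 21,"y": 105,"z": 0,"rx": 0,"ry": -0.07,"rz": 1.33},{"hand": 0,"x": 28,"y": 140,"z": 0,"rx": 0,"ry": -0.07,"rz": 1.33},{"hand": 0,"x": 33.3,"y": 165,"z": 0,"rx": 0,"ry": -0.07,"rz": 1.33},{"hand": 0,"x": 33.3,"y": 172.7,"z": 0,"rx": 0,"ry": -0.07,"rz": 1.33},{"hand": 0,"x": 33.3,"y": 172.7,"z": 0,"rx": 0,"ry": -0.07,"rz": 1.33},{"hand": 0,"x": 33.3,"y": 172.7,"z": 0,"rx": 0,"ry": -0.07,"rz": 1.33}]'

```text
clock: 8.72
tcp_pos: [574.9, -90.7, 139.8]
eef_rot: [[1.0, 0.021, -0.001], [0.021, -1.0, 0.002], [-0.001, -0.002, -1.0]]
force: [1.0, -0.5, -0.6]
grip_width: 8.5
```

```bash
python3 -c "
from h import *
import pickle
go([575.5,-91.2,95],1.23)
for n in ('wrist','scene','top'):
  c=imaging.get_calibration(n); im,_=grab(n); pickle.dump((im,c,telemetry.get_obs()),open('w5%s.pkl'%n,'wb'))
  if n!='wrist':
    p=proj(c,[575.5,-91.2,60])[0].astype(int); print(p); k=cv2.resize(im[p[1]-30:p[1]+30,p[0]-40:p[0]+40],(400,300),interpolation=2)
  else:
    k=cv2.resize(im[40:340,120:520],(400,300)); p=proj(c,[[575.5,-91.2,42],[571,118.4,42]]);print(p)
  A=k if n=='wrist' else np.hstack([A,k])
save(A[:,:800],'w5.png')
"
```

```text
-> [575.5 -91.2  95. ] yaw 1.2 -> 1.2 shift [ 0.6  0.6 44.8] rot [-0.02  0.01 -0.01] j6 -0.37 F [ 1.  -0.5 -0.6] t 8.7167
[[ 321.73546293  197.56144058]
 [ 321.72686155 -102.78924881]]
[341 199]
[349 205]
```

View pics/w5.png

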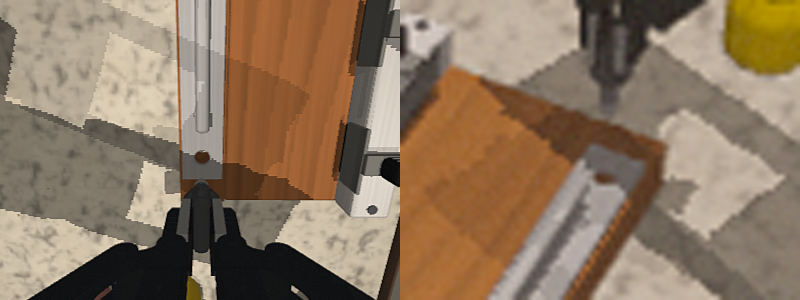

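arm_command --steps '[{"hand": 0,"x": 0.6,"y": 1.4,"z": 20,"rx": 0,"ry": 0,"rz": 0},{"hand": 0,"x": 0.6,"y": 1.4,"z": 40,"rx": 0,"ry": 0,"rz": 0},{"hand": 0,"x": 0.6,"y": 1.4,"z": 50,"rx": 0,"ry": 0,"rz": 0},{"hand": 0,"x": 0.6,"y": 1.4,"z": 56,"rx": 0,"ry": 0,"rz": 0},{"hand": 0,"x": 0.6,"y": 1.4,"z": 62,"rx": 0,"ry": 0,"rz": 0},{"hand": 0,"x": 0.6,"y": 1.4,"z": 66,"rx": 0,"ry": 0,"rz": 0},{"hand": 0,"x": 0.6,"y": 1.4,"z": 66,"rx": 0,"ry": 0,"rz": 0}]'

```text
clock: 9.45
tcp_pos: [575.4, -90.4, 73.8]
eef_rot: [[1.0, 0.024, -0.001], [0.024, -1.0, 0.002], [-0.001, -0.002, -1.0]]
force: [-0.3, 0.6, -0.1]
grip_width: 8.4
```

arm_command --steps '[{"hand": 0,"x": 0,"y": 0,"z": 8,"rx": 0,"ry": 0,"rz": 0},{"hand": 0,"x": 0,"y": 0,"z": 14,"rx": 0,"ry": 0,"rz": 0},{"hand": 0,"x": 0,"y": 0,"z": 18,"rx": 0,"ry": 0,"rz": 0},{"hand": 0,"x": 0,"y": 0,"z": 20.5,"rx": 0,"ry": 0,"rz": 0},{"hand": 0,"x": 0,"y": 0,"z": 20.5,"rx": 0,"ry": 0,"rz": 0},{"hand": 0,"x": 0,"y": 0,"z": 20.5,"rx": 0,"ry": 0,"rz": 0}]'

```text
clock: 9.95
tcp_pos: [575.4, -90.5, 53.3]
eef_rot: [[1.0, 0.023, -0.001], [0.023, -1.0, 0.002], [-0.001, -0.002, -1.0]]
force: [-0.8, -0.3, -0.8]
grip_width: 8.5
```

arm_command --steps '[{"hand": 0,"x": 0,"y": 0,"z": 1,"rx": 0,"ry": 0,"rz": 0},{"hand": 0.2,"x": 0,"y": 0,"z": 0,"rx": 0,"ry": 0,"rz": 0},{"hand": 0.4,"x": 0,"y": 0,"z": 0,"rx": 0,"ry": 0,"rz": 0},{"hand": 0.5,"x": 0,"y": 0,"z": 0,"rx": 0,"ry": 0,"rz": 0},{"hand": 0.5,"x": 0,"y": 0,"z": -30,"rx": 0,"ry": 0,"rz": 0},{"hand": 0.5,"x": 0,"y": 0,"z": -60,"rx": 0,"ry": 0,"rz": 0},{"hand": 0.5,"x": -10,"y": -30,"z": -87,"rx": 0,"ry": 0,"rz": 0},{"hand": 0.5,"x": -20,"y": -65,"z": -87,"rx": 0,"ry": 0,"rz": 0}]'

```text
clock: 10.62
tcp_pos: [558.1, -28.3, 146.0]
eef_rot: [[1.0, 0.02, 0.01], [0.02, -1.0, -0.001], [0.009, 0.002, -1.0]]
force: [1.2, 0.1, 0.7]
grip_width: 42.5
```

```bash
python3 -c "
from h import *
go([439.4,325.5,130],78)"
```

```text
-> [439.4 325.5 130. ] yaw 1.1 -> 78 shift [-111.7 -356.2   14.4] rot [  0.09  -0.08 -15.37] j6 -0.27 F [1.2 0.1 0.7] t 10.6167
```

arm_command --steps '[{"hand": 0.6,"x": -13,"y": -40,"z": 0,"rx": 0,"ry": 0,"rz": -1},{"hand": 0.6,"x": -26,"y": -80,"z": 0,"rx": 0,"ry": 0,"rz": -2.4},{"hand": 0.6,"x": -39,"y": -120,"z": 0,"rx": 0,"ry": 0,"rz": -3.8},{"hand": 0.6,"x": -52,"y": -160,"z": 0,"rx": 0,"ry": 0,"rz": -5.2},{"hand": 0.6,"x": -65,"y": -200,"z": 0,"rx": 0,"ry": 0,"rz": -6.6},{"hand": 0.6,"x": -78,"y": -240,"z": 0,"rx": 0,"ry": 0,"rz": -8},{"hand": 0.6,"x": -91,"y": -280,"z": 0,"rx": 0,"ry": 0,"rz": -9.4},{"hand": 0.6,"x": -104,"y": -320,"z": 0,"rx": 0,"ry": 0,"rz": -10.8}]'

```text
clock: 11.28
tcp_pos: [447.6, 288.7, 144.7]
eef_rot: [[0.567, 0.824, 0.01], [0.824, -0.567, -0.001], [0.005, 0.009, -1.0]]
force: [0.8, 0.3, 0.1]
grip_width: 51.5
```

```bash
python3 -c "
from h import *
go([440.2,326,100],78)"
```

```text
-> [440.2 326.  100. ] yaw 55.5 -> 78 shift [ 26.3 -27.7  44.6] rot [ 0.11 -0.03 -4.5 ] j6 -0.6 F [0.8 0.3 0.1] t 11.2833
```

arm_command --steps '[{"hand": 0.6,"x": 26.3,"y": -27.7,"z": 10,"rx": 0.11,"ry": 0,"rz": -1.4},{"hand": 0.6,"x": 26.3,"y": -27.7,"z": 25,"rx": 0.11,"ry": 0,"rz": -2.8},{"hand": 0.6,"x": 26.3,"y": -27.7,"z": 44,"rx": 0.11,"ry": 0,"rz": -4.2},{"hand": 0.6,"x": 26.3,"y": -27.7,"z": 44,"rx": 0.11,"ry": 0,"rz": -4.5},{"hand": 0.6,"x": 26.3,"y": -27.7,"z": 44,"rx": 0.11,"ry": 0,"rz": -4.5},{"hand": 0.6,"x": 26.3,"y": -27.7,"z": 44,"rx": 0.11,"ry": 0,"rz": -4.5}]'

```text
clock: 11.78
tcp_pos: [440.2, 326.1, 100.5]
eef_rot: [[0.209, 0.978, 0.001], [0.978, -0.209, 0.002], [0.003, 0.001, -1.0]]
force: [-0.0, 0.6, -0.1]
grip_width: 51.2
```

```bash
python3 -c "
from h import *
go([440.2,326,51],78)"
```

```text
-> [440.2 326.   51. ] yaw 77.9 -> 78 shift [-0.3 -0.  49.5] rot [ 0.01 -0.03 -0.02] j6 -0.93 F [-0.   0.6 -0.1] t 11.7833
```

arm_command --steps '[{"hand": 0.6,"x": -0.3,"y": 0,"z": 25,"rx": 0,"ry": 0,"rz": 0},{"hand": 0.6,"x": -0.3,"y": 0,"z": 49.5,"rx": 0,"ry": 0,"rz": 0},{"hand": 0.6,"x": -0.3,"y": 0,"z": 49.5,"rx": 0,"ry": 0,"rz": 0},{"hand": 0.6,"x": -0.3,"y": 0,"z": 49.5,"rx": 0,"ry": 0,"rz": 0},{"hand": 0,"x": -0.3,"y": 0,"z": 49.5,"rx": 0,"ry": 0,"rz": 0},{"hand": 0,"x": -0.3,"y": 0,"z": 49.5,"rx": 0,"ry": 0,"rz": 0},{"hand": 0,"x": -0.3,"y": 0,"z": 49.5,"rx": 0,"ry": 0,"rz": 0},{"hand": 0,"x": -0.3,"y": 0,"z": 49.5,"rx": 0,"ry": 0,"rz": 0}]'

```text
clock: 12.45
tcp_pos: [441.3, 326.4, 52.6]
eef_rot: [[0.209, 0.978, 0.004], [0.978, -0.209, 0.004], [0.004, 0.003, -1.0]]
force: [-0.9, 0.1, 3.1]
grip_width: 8.1
```

arm_command --steps '[{"hand": 0,"x": 0,"y": 0,"z": 0,"rx": 0,"ry": 0,"rz": 0},{"hand": 0,"x": 0,"y": 0,"z": 0,"rx": 0,"ry": 0,"rz": 0}]'

```text
clock: 12.62
tcp_pos: [441.8, 326.6, 53.4]
eef_rot: [[0.21, 0.978, 0.005], [0.978, -0.21, 0.004], [0.005, 0.004, -1.0]]
force: [0.4, 0.8, -1.1]
grip_width: 8.8
```

```bash
python3 -c "
from h import *
o=telemetry.get_obs();print(o['tcp_pos'],o['grip_width'])
go([440.2,326,51],78);go([571,118.4,140],1.23)"
```

```text
[441.76394683 326.63305841  53.35591092] 8.8409335116564
-> [440.2 326.   51. ] yaw 77.9 -> 78 shift [-1.  -1.4  2.3] rot [ 0.05 -0.06 -0.02] j6 -0.93 F [ 0.4  0.8 -1.1] t 12.6167
-> [571.  118.4 140. ] yaw 77.9 -> 1.2 shift [-176.1  170.4  -86.9] rot [ 0.   -0.08 15.33] j6 -0.93 F [ 0.4  0.8 -1.1] t 12.6167
```

arm_command --steps '[{"hand": 0,"x": 0,"y": 0,"z": -30,"rx": 0,"ry": 0,"rz": 0},{"hand": 0,"x": 0,"y": 0,"z": -60,"rx": 0,"ry": 0,"rz": 0},{"hand": 0,"x": 0,"y": 0,"z": -87,"rx": 0,"ry": 0,"rz": 1},{"hand": 0,"x": -25,"y": 24,"z": -87,"rx": 0,"ry": 0,"rz": 2.4},{"hand": 0,"x": -50,"y": 48,"z": -87,"rx": 0,"ry": 0,"rz": 3.8},{"hand": 0,"x": -75,"y": 73,"z": -87,"rx": 0,"ry": 0,"rz": 5.2},{"hand": 0,"x": -100,"y": 97,"z": -87,"rx": 0,"ry": 0,"rz": 6.6},{"hand": 0,"x": -125,"y": 121,"z": -87,"rx": 0,"ry": 0,"rz": 8}]'

```text
clock: 13.28
tcp_pos: [533.9, 177.4, 140.4]
eef_rot: [[0.792, 0.61, 0.005], [0.61, -0.792, 0.004], [0.007, -0.0, -1.0]]
force: [0.4, -0.3, -0.3]
grip_width: 8.7
```

```bash
python3 -c "
from h import *
go([571.5,117.7,140],1.23)"
```

```text
-> [571.5 117.7 140. ] yaw 37.6 -> 1.2 shift [-6.6 70.3  0.3] rot [-0.03 -0.08  7.27] j6 -0.54 F [ 0.4 -0.3 -0.3] t 13.2833
```

arm_command --steps '[{"hand": 0,"x": -3,"y": 30,"z": 0,"rx": 0,"ry": 0,"rz": 1.4},{"hand": 0,"x": -6.6,"y": 60,"z": 0,"rx": 0,"ry": 0,"rz": 2.8},{"hand": 0,"x": -6.6,"y": 70.3,"z": 0,"rx": 0,"ry": -0.08,"rz": 4.2},{"hand": 0,"x": -6.6,"y": 70.3,"z": 0,"rx": 0,"ry": -0.08,"rz": 5.6},{"hand": 0,"x": -6.6,"y": 70.3,"z": 0,"rx": 0,"ry": -0.08,"rz": 7},{"hand": 0,"x": -6.6,"y": 70.3,"z": 0,"rx": 0,"ry": -0.08,"rz": 7.27},{"hand": 0,"x": -6.6,"y": 70.3,"z": 0,"rx": 0,"ry": -0.08,"rz": 7.27},{"hand": 0,"x": -6.6,"y": 70.3,"z": 0,"rx": 0,"ry": -0.08,"rz": 7.27}]'

```text
clock: 13.95
tcp_pos: [571.3, 117.9, 140.3]
eef_rot: [[1.0, 0.025, -0.001], [0.025, -1.0, 0.002], [-0.001, -0.002, -1.0]]
force: [-0.5, 0.6, -0.7]
grip_width: 8.6
```

```bash
python3 -c "
from h import *
go([571.5,117.7,78],1.23)
go([571.5,117.7,56],1.23)"
```

```text
-> [571.5 117.7  78. ] yaw 1.4 -> 1.2 shift [ 0.3  0.3 62.3] rot [-0.02  0.01  0.04] j6 -0.01 F [-0.5  0.6 -0.7] t 13.95
-> [571.5 117.7  56. ] yaw 1.4 -> 1.2 shift [ 0.3  0.3 84.3] rot [-0.02  0.01  0.04] j6 -0.01 F [-0.5  0.6 -0.7] t 13.95
```

arm_command --steps '[{"hand": 0,"x": 0.3,"y": 0.3,"z": 20,"rx": 0,"ry": 0,"rz": 0},{"hand": 0,"x": 0.3,"y": 0.3,"z": 40,"rx": 0,"ry": 0,"rz": 0},{"hand": 0,"x": 0.3,"y": 0.3,"z": 48,"rx": 0,"ry": 0,"rz": 0},{"hand": 0,"x": 0.3,"y": 0.3,"z": 55,"rx": 0,"ry": 0,"rz": 0},{"hand": 0,"x": 0.3,"y": 0.3,"z": 62,"rx": 0,"ry": 0,"rz": 0},{"hand": 0,"x": 0.3,"y": 0.3,"z": 65,"rx": 0,"ry": 0,"rz": 0},{"hand": 0,"x": 0.3,"y": 0.3,"z": 65,"rx": 0,"ry": 0,"rz": 0}]'

```text
clock: 14.53
tcp_pos: [571.4, 117.7, 74.9]
eef_rot: [[1.0, 0.026, -0.002], [0.026, -1.0, 0.002], [-0.002, -0.002, -1.0]]
force: [0.1, -0.1, -0.4]
grip_width: 8.1
```

arm_command --steps '[{"hand": 0,"x": 0,"y": 0,"z": 8,"rx": 0,"ry": 0,"rz": 0},{"hand": 0,"x": 0,"y": 0,"z": 14,"rx": 0,"ry": 0,"rz": 0},{"hand": 0,"x": 0,"y": 0,"z": 18,"rx": 0,"ry": 0,"rz": 0},{"hand": 0,"x": 0,"y": 0,"z": 20,"rx": 0,"ry": 0,"rz": 0},{"hand": 0,"x": 0,"y": 0,"z": 20,"rx": 0,"ry": 0,"rz": 0},{"hand": 0,"x": 0,"y": 0,"z": 20,"rx": 0,"ry": 0,"rz": 0}]'

```text
clock: 15.03
tcp_pos: [571.5, 117.8, 54.9]
eef_rot: [[1.0, 0.026, -0.002], [0.026, -1.0, 0.002], [-0.002, -0.002, -1.0]]
force: [0.6, 0.3, 0.1]
grip_width: 8.1
```

arm_command --steps '[{"hand": 0,"x": 0,"y": 0,"z": 1.5,"rx": 0,"ry": 0,"rz": 0},{"hand": 0.2,"x": 0,"y": 0,"z": 1,"rx": 0,"ry": 0,"rz": 0},{"hand": 0.4,"x": 0,"y": 0,"z": 0,"rx": 0,"ry": 0,"rz": 0},{"hand": 0.5,"x": 0,"y": 0,"z": 0,"rx": 0,"ry": 0,"rz": 0},{"hand": 0.5,"x": 0,"y": 0,"z": -30,"rx": 0,"ry": 0,"rz": 0},{"hand": 0.5,"x": 0,"y": 0,"z": -65,"rx": 0,"ry": 0,"rz": 0},{"hand": 1,"x": 0,"y": 25,"z": -90,"rx": 0,"ry": 0,"rz": 0},{"hand": 1,"x": 0,"y": 55,"z": -110,"rx": 0,"ry": 0,"rz": 0}]'

```text
clock: 15.7
tcp_pos: [573.8, 63.7, 167.3]
eef_rot: [[1.0, 0.029, 0.001], [0.029, -1.0, 0.002], [0.001, -0.002, -1.0]]
force: [1.5, -1.3, 0.1]
grip_width: 65.6
```

arm_command --steps '[{"hand": 1,"x": -10,"y": 20,"z": 0,"rx": 0,"ry": 0,"rz": 0},{"hand": 1,"x": -10,"y": 40,"z": 0,"rx": 0,"ry": 0,"rz": 0},{"hand": 1,"x": -10,"y": 75,"z": 0,"rx": 0,"ry": 0,"rz": 0},{"hand": 1,"x": -10,"y": 75,"z": 0,"rx": 0,"ry": 0,"rz": 0},{"hand": 1,"x": -10,"y": 75,"z": 0,"rx": 0,"ry": 0,"rz": 0},{"hand": 1,"x": -10,"y": 75,"z": 0,"rx": 0,"ry": 0,"rz": 0}]'

```text
clock: 16.2
tcp_pos: [565.9, -11.5, 166.9]
eef_rot: [[1.0, 0.028, 0.001], [0.028, -1.0, 0.003], [0.001, -0.003, -1.0]]
force: [-0.0, 0.2, -1.2]
grip_width: 85.6
```

Run:
```python
from h import *
import pickle
np.set_printoptions(precision=1,suppress=True)
c=imaging.get_calibration("wrist"); o=telemetry.get_obs(); im,_=grab("wrist"); pickle.dump((im,c,o),open("w6.pkl","wb")); print(o["tcp_pos"])
save(cv2.resize(im[0:330,230:630],(727,600),interpolation=2),"w6.png")
print(proj(c,[[571,118.4,47],[575.5,-91.2,47]]))
```

```text
[565.9 -11.5 166.9]
[[331.5  39.3]
 [327.9 262.6]]
```

View pics/w6.png

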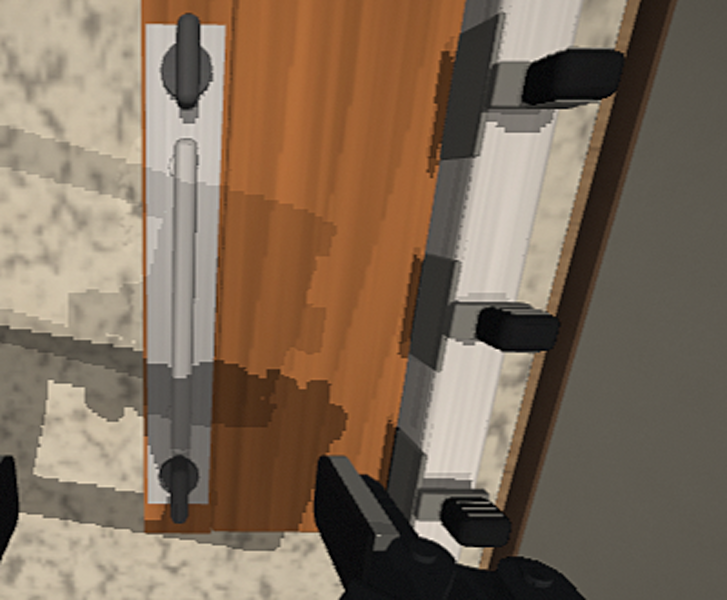

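```bash
cat >> h.py <<'E'
a_=np.radians(1.23); RR=np.array([[np.cos(a_),-np.sin(a_)],[np.sin(a_),np.cos(a_)]]); RM=np.array([573.5,14.3])
def rk(x,y): return RM+RR@np.array([x+64,y])
E
python3 - <<'E'
from h import *
import pickle
np.set_printoptions(precision=1,suppress=True)
im,c,o=pickle.load(open("w6.pkl","rb"))
for i,y in enumerate((95,0,-95)):
    k=rk(76,y); print(k, rk(0,y)); 
    # visible knob: find tilt px of top face corners for q=0,12,24
    for q in (0,12,24):
        print(q,((proj(c,[[*rk(76+dx,y+dy),98+q] for dx,dy in((-12,8),(12,8),(12,-8),(-12,-8))])-[230,0])*1.8175).round().tolist())
go([*rk(76,-95),150],91.2)
go([*rk(76,0),150],91.2)
E
```

```text
[711.4 112.3] [635.4 110.7]
0 [[545.0, 47.0], [611.0, 48.0], [599.0, 97.0], [535.0, 96.0]]
12 [[570.0, 38.0], [640.0, 39.0], [627.0, 91.0], [558.0, 91.0]]
24 [[598.0, 28.0], [674.0, 28.0], [658.0, 84.0], [585.0, 84.0]]
[713.5  17.3] [637.5  15.7]
0 [[491.0, 306.0], [549.0, 306.0], [540.0, 343.0], [484.0, 342.0]]
12 [[510.0, 312.0], [570.0, 313.0], [560.0, 351.0], [501.0, 351.0]]
24 [[530.0, 320.0], [594.0, 320.0], [583.0, 361.0], [520.0, 360.0]]
[715.5 -77.7] [639.5 -79.3]
0 [[451.0, 502.0], [501.0, 502.0], [494.0, 531.0], [445.0, 530.0]]
12 [[465.0, 517.0], [518.0, 517.0], [510.0, 547.0], [458.0, 547.0]]
24 [[480.0, 534.0], [536.0, 534.0], [527.0, 565.0], [473.0, 565.0]]
-> [715.5 -77.7 150. ] yaw 1.7 -> 91.2 shift [147.6  71.1  16.8] rot [ -0.   -0.  -17.9] j6 -0.25 F [-0.1 -0.   0.1] t 16.25
-> [713.5  17.3 150. ] yaw 1.7 -> 91.2 shift [148.4 -23.9  17. ] rot [ -0.   -0.  -17.9] j6 -0.25 F [-0.1 -0.   0.1] t 16.25
```

arm_command --steps '[{"hand": 0,"x": 40,"y": -6,"z": 0,"rx": 0,"ry": 0,"rz": 0},{"hand": 0,"x": 75,"y": -12,"z": 0,"rx": 0,"ry": 0,"rz": 0},{"hand": 0,"x": 110,"y": -18,"z": 0,"rx": 0,"ry": 0,"rz": 0},{"hand": 0,"x": 148,"y": -24,"z": 0,"rx": 0,"ry": 0,"rz": 0},{"hand": 0,"x": 148,"y": -24,"z": 10,"rx": 0,"ry": 0,"rz": 0},{"hand": 0,"x": 148,"y": -24,"z": 30,"rx": 0,"ry": 0,"rz": 0},{"hand": 0,"x": 148,"y": -24,"z": 42,"rx": 0,"ry": 0,"rz": 0},{"hand": 0,"x": 148,"y": -24,"z": 42,"rx": 0,"ry": 0,"rz": 0}]'

```text
clock: 16.92
tcp_pos: [710.4, 19.2, 120.6]
eef_rot: [[1.0, 0.031, -0.007], [0.031, -1.0, 0.004], [-0.007, -0.004, -1.0]]
force: [-0.0, -0.3, -0.8]
grip_width: -0.6
```

arm_command --steps '[{"hand": 0,"x": 0,"y": 0,"z": 10,"rx": 0,"ry": 0,"rz": 0},{"hand": 0,"x": 0,"y": 0,"z": 18,"rx": 0,"ry": 0,"rz": 0},{"hand": 0,"x": 0,"y": 0,"z": 23,"rx": 0,"ry": 0,"rz": 0},{"hand": 0,"x": 0,"y": 0,"z": 26,"rx": 0,"ry": 0,"rz": 0},{"hand": 0,"x": 0,"y": 0,"z": 27,"rx": 0,"ry": 0,"rz": 0}]'

```text
clock: 17.33
tcp_pos: [710.6, 19.9, 97.9]
eef_rot: [[1.0, 0.031, -0.004], [0.031, -1.0, 0.005], [-0.003, -0.005, -1.0]]
force: [-7.9, 2.5, 22.9]
grip_width: 0.1
```

arm_command --steps '[{"hand": 0,"x": 0,"y": 0,"z": -25,"rx": 0,"ry": 0,"rz": 0},{"hand": 0.6,"x": 0,"y": 0,"z": -50,"rx": 0,"ry": 0,"rz": -1.4},{"hand": 0.6,"x": 2,"y": 30,"z": -50,"rx": 0,"ry": 0,"rz": -2.8},{"hand": 0.6,"x": 2,"y": 60,"z": -50,"rx": 0,"ry": 0,"rz": -4.2},{"hand": 0.6,"x": 2,"y": 97,"z": -50,"rx": 0,"ry": 0,"rz": -5.6},{"hand": 0.6,"x": 2,"y": 97,"z": -50,"rx": 0,"ry": 0,"rz": -7},{"hand": 0.6,"x": 2,"y": 97,"z": -50,"rx": 0,"ry": 0,"rz": -8.4},{"hand": 0.6,"x": 2,"y": 97,"z": -50,"rx": 0,"ry": 0,"rz": -9.8}]'

```text
clock: 18.0
tcp_pos: [715.4, -78.7, 147.6]
eef_rot: [[0.629, 0.777, -0.004], [0.777, -0.629, 0.005], [0.001, -0.006, -1.0]]
force: [-0.3, -0.2, -0.1]
grip_width: 51.1
```

Run:
```python
from h import *
go([*rk(76,-95),140],91.2)
```

```text
-> [715.5 -77.7 140. ] yaw 51.0 -> 91.2 shift [ 0.8 -0.5  7.6] rot [-0.06 -0.04 -8.04] j6 -1.16 F [-0.3 -0.2 -0.1] t 18.0
```

arm_command --steps '[{"hand": 0.6,"x": 0.8,"y": -0.5,"z": 7,"rx": 0,"ry": 0,"rz": -1.4},{"hand": 0.6,"x": 0.8,"y": -0.5,"z": 7,"rx": 0,"ry": 0,"rz": -2.8},{"hand": 0.6,"x": 0.8,"y": -0.5,"z": 7,"rx": 0,"ry": 0,"rz": -4.2},{"hand": 0.6,"x": 0.8,"y": -0.5,"z": 7,"rx": 0,"ry": 0,"rz": -5.6},{"hand": 0.6,"x": 0.8,"y": -0.5,"z": 7,"rx": 0,"ry": 0,"rz": -7},{"hand": 0.6,"x": 0.8,"y": -0.5,"z": 7,"rx": 0,"ry": 0,"rz": -8.04},{"hand": 0.6,"x": 0.8,"y": -0.5,"z": 7,"rx": 0,"ry": 0,"rz": -8.04},{"hand": 0.6,"x": 0.8,"y": -0.5,"z": 7,"rx": 0,"ry": 0,"rz": -8.04}]'

```text
clock: 18.67
tcp_pos: [715.3, -77.9, 140.8]
eef_rot: [[-0.018, 1.0, -0.003], [1.0, 0.018, 0.004], [0.004, -0.003, -1.0]]
force: [-0.2, 0.3, -1.1]
grip_width: 51.6
```

Run:
```python
from h import *
go([*rk(76,-95),83],91.2)
```

```text
-> [715.5 -77.7  83. ] yaw 91.0 -> 91.2 shift [-0.   0.4 57.8] rot [-0.04 -0.05 -0.04] j6 -1.85 F [-0.2  0.3 -1.1] t 18.6667
```

arm_command --force 30 --steps '[{"hand": 0.6,"x": 0,"y": 0.4,"z": 30,"rx": 0,"ry": 0,"rz": 0},{"hand": 0.6,"x": 0,"y": 0.4,"z": 57,"rx": 0,"ry": 0,"rz": 0},{"hand": 0.6,"x": 0,"y": 0.4,"z": 57,"rx": 0,"ry": 0,"rz": 0},{"hand": 0,"x": 0,"y": 0.4,"z": 57,"rx": 0,"ry": 0,"rz": 0},{"hand": 0,"x": 0,"y": 0.4,"z": 57,"rx": 0,"ry": 0,"rz": 0},{"hand": 0,"x": 0,"y": 0.4,"z": 57,"rx": 0,"ry": 0,"rz": 0},{"hand": 0,"x": 0,"y": 0.4,"z": 57,"rx": 0,"ry": 0,"rz": 0},{"hand": 0,"x": 0,"y": 0.4,"z": 57,"rx": 0,"ry": 0,"rz": 0}]'

```text
clock: 19.33
tcp_pos: [716.9, -78.3, 86.2]
eef_rot: [[-0.018, 1.0, 0.0], [1.0, 0.018, 0.003], [0.003, 0.0, -1.0]]
force: [-0.2, -1.8, 4.7]
grip_width: 15.4
```

arm_command --steps '[{"hand": 0,"x": 0,"y": 0,"z": -6,"rx": 0,"ry": 0,"rz": 0},{"hand": 0,"x": 0,"y": 0,"z": -12,"rx": 0,"ry": 0,"rz": 0},{"hand": 0,"x": 0,"y": 0,"z": -17,"rx": 0,"ry": 0,"rz": 0},{"hand": 0,"x": 0,"y": 0,"z": -20,"rx": 0,"ry": 0,"rz": 0},{"hand": 0,"x": 0,"y": 0,"z": -20,"rx": 0,"ry": 0,"rz": 0}]'

```text
clock: 19.75
tcp_pos: [715.7, -78.3, 100.1]
eef_rot: [[-0.017, 1.0, -0.005], [1.0, 0.017, 0.004], [0.004, -0.005, -1.0]]
force: [10.5, -3.1, -29.2]
grip_width: 15.6
```

arm_command --steps '[{"hand": 0.3,"x": 0,"y": 0,"z": 0,"rx": 0,"ry": 0,"rz": 0},{"hand": 0.6,"x": 0,"y": 0,"z": 0,"rx": 0,"ry": 0,"rz": 0},{"hand": 0.6,"x": 0,"y": 0,"z": 0,"rx": 0,"ry": 0,"rz": 0},{"hand": 0.6,"x": 0,"y": 0,"z": -30,"rx": 0,"ry": 0,"rz": 0},{"hand": 0.6,"x": 0,"y": 0,"z": -55,"rx": 0,"ry": 0,"rz": 0},{"hand": 0.6,"x": 30,"y": 0,"z": -55,"rx": 0,"ry": 0,"rz": 0},{"hand": 0.6,"x": 65,"y": 0,"z": -55,"rx": 0,"ry": 0,"rz": 0},{"hand": 0.6,"x": 100,"y": 0,"z": -55,"rx": 0,"ry": 0,"rz": 0}]'

```text
clock: 20.42
tcp_pos: [715.0, 21.5, 158.8]
eef_rot: [[-0.015, 1.0, -0.001], [1.0, 0.015, 0.004], [0.004, -0.001, -1.0]]
force: [-0.1, -0.2, 0.3]
grip_width: 51.2
```

arm_command --steps '[{"hand": 0.6,"x": 30,"y": 0,"z": 0,"rx": 0,"ry": 0,"rz": 0},{"hand": 0.6,"x": 60,"y": 0,"z": 0,"rx": 0,"ry": 0,"rz": 0},{"hand": 0.6,"x": 88,"y": 0,"z": 0,"rx": 0,"ry": 0,"rz": 0},{"hand": 0.6,"x": 88,"y": 0,"z": 0,"rx": 0,"ry": 0,"rz": 0},{"hand": 0.6,"x": 88,"y": 0,"z": 0,"rx": 0,"ry": 0,"rz": 0}]'

```text
clock: 20.83
tcp_pos: [713.8, 111.8, 161.2]
eef_rot: [[-0.018, 1.0, 0.002], [1.0, 0.018, 0.004], [0.004, 0.002, -1.0]]
force: [-0.4, 0.2, -0.5]
grip_width: 51.5
```

Run:
```python
from h import *
go([*rk(76,95),83],91.2)
```

```text
-> [711.4 112.3  83. ] yaw 91.1 -> 91.2 shift [ 0.2 -2.5 78.2] rot [ 0.02 -0.05 -0.03] j6 -1.59 F [-0.4  0.2 -0.5] t 20.8333
```

arm_command --steps '[{"hand": 0.6,"x": 0.2,"y": -2.5,"z": 35,"rx": 0,"ry": 0,"rz": 0},{"hand": 0.6,"x": 0.2,"y": -2.5,"z": 65,"rx": 0,"ry": 0,"rz": 0},{"hand": 0.6,"x": 0.2,"y": -2.5,"z": 77,"rx": 0,"ry": 0,"rz": 0},{"hand": 0.6,"x": 0.2,"y": -2.5,"z": 77,"rx": 0,"ry": 0,"rz": 0},{"hand": 0,"x": 0.2,"y": -2.5,"z": 77,"rx": 0,"ry": 0,"rz": 0},{"hand": 0,"x": 0.2,"y": -2.5,"z": 77,"rx": 0,"ry": 0,"rz": 0},{"hand": 0,"x": 0.2,"y": -2.5,"z": 77,"rx": 0,"ry": 0,"rz": 0},{"hand": 0,"x": 0.2,"y": -2.5,"z": 77,"rx": 0,"ry": 0,"rz": 0}]'

```text
clock: 21.5
tcp_pos: [713.1, 111.7, 86.8]
eef_rot: [[-0.018, 1.0, 0.006], [1.0, 0.018, 0.003], [0.003, 0.006, -1.0]]
force: [0.2, -1.5, 3.8]
grip_width: 15.5
```

arm_command --steps '[{"hand": 0,"x": 0,"y": 0,"z": -4,"rx": 0,"ry": 0,"rz": 0},{"hand": 0,"x": 0,"y": 0,"z": -8,"rx": 0,"ry": 0,"rz": 0},{"hand": 0,"x": 0,"y": 0,"z": -12,"rx": 0,"ry": 0,"rz": 0},{"hand": 0,"x": 0,"y": 0,"z": -17,"rx": 0,"ry": 0,"rz": 0},{"hand": 0,"x": 0,"y": 0,"z": -21,"rx": 0,"ry": 0,"rz": 0},{"hand": 0,"x": 0,"y": 0,"z": -21,"rx": 0,"ry": 0,"rz": 0}]'

```text
clock: 22.0
tcp_pos: [712.3, 111.6, 102.5]
eef_rot: [[-0.018, 1.0, 0.002], [1.0, 0.018, 0.004], [0.004, 0.002, -1.0]]
force: [9.5, 0.9, -25.7]
grip_width: 15.5
```

arm_command --steps '[{"hand": 0.3,"x": 0,"y": 0,"z": 0,"rx": 0,"ry": 0,"rz": 0},{"hand": 0.6,"x": 0,"y": 0,"z": 0,"rx": 0,"ry": 0,"rz": 0},{"hand": 0.6,"x": 0,"y": 0,"z": 0,"rx": 0,"ry": 0,"rz": 0},{"hand": 0.6,"x": 0,"y": 0,"z": -30,"rx": 0,"ry": 0,"rz": 0},{"hand": 0.6,"x": 0,"y": 0,"z": -65,"rx": 0,"ry": 0,"rz": 0},{"hand": 0.6,"x": 0,"y": 0,"z": -100,"rx": 0,"ry": 0,"rz": 0},{"hand": 1,"x": 20,"y": -20,"z": -110,"rx": 0,"ry": 0,"rz": 0},{"hand": 1,"x": 45,"y": -45,"z": -110,"rx": 0,"ry": 0,"rz": 0}]'

```text
clock: 22.67
tcp_pos: [669.9, 153.9, 219.5]
eef_rot: [[-0.015, 1.0, 0.015], [1.0, 0.014, 0.004], [0.004, 0.015, -1.0]]
force: [0.2, 1.2, 0.0]
grip_width: 73.7
```

Run:
```python
from h import *
import pickle
D=pickle.load(open("d0.pkl","rb")); c=D["top"][1]; print(onz(c,232,168,50), onz(c,205,143,120))
go([594,330,205],66)
```

```text
[694.41093399 303.62613509  50.        ] [760.77281038 376.82895455 120.        ]
-> [594 330 205] yaw 90.8 -> 66 shift [177.1 -73.5  14. ] rot [ 0.16 -0.08  4.97] j6 -1.52 F [0.2 1.2 0. ] t 22.6667
```

arm_command --steps '[{"hand": 1,"x": 35,"y": -15,"z": 0,"rx": 0.16,"ry": -0.08,"rz": 1},{"hand": 1,"x": 72,"y": -30,"z": 0,"rx": 0.16,"ry": -0.08,"rz": 2},{"hand": 1,"x": 108,"y": -45,"z": 0,"rx": 0.16,"ry": -0.08,"rz": 3},{"hand": 1,"x": 144,"y": -60,"z": 5,"rx": 0.16,"ry": -0.08,"rz": 4},{"hand": 1,"x": 177,"y": -73,"z": 14,"rx": 0.16,"ry": -0.08,"rz": 5},{"hand": 1,"x": 177,"y": -73,"z": 14,"rx": 0.16,"ry": -0.08,"rz": 5},{"hand": 1,"x": 177,"y": -73,"z": 14,"rx": 0.16,"ry": -0.08,"rz": 5},{"hand": 1,"x": 177,"y": -73,"z": 14,"rx": 0.16,"ry": -0.08,"rz": 5}]'

```text
clock: 23.33
tcp_pos: [594.7, 330.0, 206.5]
eef_rot: [[0.408, 0.913, 0.002], [0.913, -0.408, -0.0], [0.001, 0.002, -1.0]]
force: [0.0, 0.5, 0.5]
grip_width: 85.3
```

```bash
cat > jar.py <<'E'
from h import *
import sys
np.set_printoptions(precision=1,suppress=True)
col=sys.argv[1]; name=sys.argv[2]
def big(m): 
    n,l,st,_=cv2.connectedComponentsWithStats(m.astype(np.uint8)); return l==1+np.argmax(st[1:,4])
c=imaging.get_calibration("wrist"); im,_=grab("wrist"); save(im,name+".png")
h=cv2.cvtColor(im,cv2.COLOR_RGB2HSV).astype(int); H,S,V=h[...,0],h[...,1],h[...,2]
m=(H>35)&(H<85)&(S>70) if col=="g" else ((H<8)|(H>172))&(S>165)&(V>60)
m[330:]=0; m=big(m)
hull=cv2.convexHull(np.argwhere(m)[:,::-1].astype(np.int32)); hm=np.zeros(im.shape[:2],np.uint8); cv2.fillConvexPoly(hm,hull,1); hm=cv2.dilate(hm,np.ones((9,9)))
s=big((S<60)&(V>150)&(hm>0)); 
pts=np.vstack([np.argwhere(m),np.argwhere(s)])[:,::-1]
# metric plane z=75
W=lambda P:np.array([onz(c,*p,75)[:2] for p in P])
hp=cv2.convexHull(np.argwhere(m)[:,::-1].astype(np.int32))[:,0]
(x,y),r=cv2.minEnclosingCircle(W(hp).astype(np.float32))
box=W(cv2.boxPoints(cv2.minAreaRect(np.argwhere(s)[:,::-1].astype(np.int32))))
sc=W(np.argwhere(s)[:,::-1]); ctr=sc.mean(0); u,sv,vt=np.linalg.svd(sc-ctr,full_matrices=False); d=vt[0]*np.sign(vt[0]@(ctr-[x,y]))
ext=(sc-ctr)@d, (sc-ctr)@vt[1]
print("lid",x,y,r,"strip ctr",ctr,"PCA dir",np.degrees(np.arctan2(d[1],d[0])),"ctr dir",np.degrees(np.arctan2(*(ctr-[x,y])[::-1])),"strip LxW",np.ptp(ext[0]),np.ptp(ext[1]),"inner end",ctr+d*ext[0].min())
print("px lid",np.argwhere(m).mean(0)[::-1],"strip",np.argwhere(s).mean(0)[::-1])
E
python3 jar.py g w7
```

```text
lid 547.5550537109375 347.71588134765625 27.738147735595703 strip ctr [551.9 345.7] PCA dir -8.471173913254713 ctr dir -24.29321371213557 strip LxW 64.5391054086728 64.44176435091343 inner end [515.7 351.1]
px lid [318.6 130.9] strip [318.5 140.4]
```

```bash
sed -i 's/hm=cv2.dilate.*$/hm=cv2.erode(hm,np.ones((3,3)))/; s/s=big((S<60)&(V>150)&(hm>0)); /s=big((S<70)\&(V>140)\&(hm>0)); /' jar.py; python3 jar.py g w7; python3 -c "
import cv2
im=cv2.imread('pics/w7.png'); print(im[128:160:4,318])
cv2.imwrite('pics/w7c.png',cv2.resize(im[70:220,220:420],(800,600)))"
```

```text
lid 547.5372314453125 347.6217956542969 27.651439666748047 strip ctr [558.9 342.8] PCA dir -21.783453270389828 ctr dir -23.05396297452108 strip LxW 23.744362972575615 19.8999399897075 inner end [548.  347.1]
px lid [319.  130.1] strip [319.1 147.9]
[[ 61 102  62]
 [ 63 102  63]
 [142 169 157]
 [214 234 225]
 [213 233 224]
 [214 233 224]
 [212 233 224]
 [211 233 224]]
```

View pics/w7c.png

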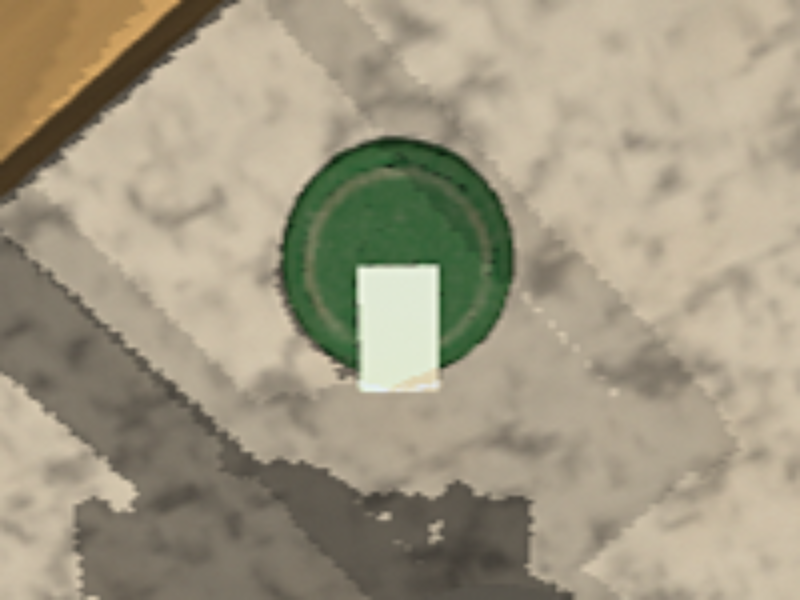

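Run:
```python
from h import *
go([547.8,348,24],66)
```

```text
-> [547.8 348.   24. ] yaw 65.8 -> 66 shift [ -2.1 -51.5 182.2] rot [ 0.01 -0.01 -0.04] j6 -0.81 F [-0.4 -0.4  0. ] t 23.4333
```

arm_command --steps '[{"hand": 1,"x": -2.1,"y": -30,"z": 20,"rx": 0,"ry": 0,"rz": 0},{"hand": 1,"x": -2.1,"y": -51.5,"z": 50,"rx": 0,"ry": 0,"rz": 0},{"hand": 1,"x": -2.1,"y": -51.5,"z": 80,"rx": 0,"ry": 0,"rz": 0},{"hand": 1,"x": -2.1,"y": -51.5,"z": 95,"rx": 0,"ry": 0,"rz": 0},{"hand": 1,"x": -2.1,"y": -51.5,"z": 95,"rx": 0,"ry": 0,"rz": 0}]'

```text
clock: 23.85
tcp_pos: [545.9, 345.7, 107.4]
eef_rot: [[0.411, 0.912, -0.005], [0.912, -0.411, -0.003], [-0.005, -0.003, -1.0]]
force: [-1.0, 0.4, -0.9]
grip_width: 85.3
```

Run:
```python
from h import *
go([547.8,348,24],66)
```

```text
-> [547.8 348.   24. ] yaw 65.7 -> 66 shift [ 3.2  1.1 83.4] rot [-0.04  0.05 -0.06] j6 -0.75 F [-1.   0.4 -0.9] t 23.85
```

arm_command --force 50 --steps '[{"hand": 1,"x": 3.2,"y": 1.1,"z": 20,"rx": 0,"ry": 0,"rz": 0},{"hand": 1,"x": 3.2,"y": 1.1,"z": 50,"rx": 0,"ry": 0,"rz": 0},{"hand": 1,"x": 3.2,"y": 1.1,"z": 75,"rx": 0,"ry": 0,"rz": 0},{"hand": 1,"x": 3.2,"y": 1.1,"z": 83,"rx": 0,"ry": 0,"rz": 0},{"hand": 1,"x": 3.2,"y": 1.1,"z": 83,"rx": 0,"ry": 0,"rz": 0},{"hand": 0.5,"x": 3.2,"y": 1.1,"z": 83,"rx": 0,"ry": 0,"rz": 0},{"hand": 0.4,"x": 3.2,"y": 1.1,"z": 83,"rx": 0,"ry": 0,"rz": 0},{"hand": 0.4,"x": 3.2,"y": 1.1,"z": 83,"rx": 0,"ry": 0,"rz": 0}]'

```text
clock: 24.52
tcp_pos: [549.8, 348.5, 27.4]
eef_rot: [[0.411, 0.911, -0.001], [0.911, -0.411, -0.001], [-0.001, -0.0, -1.0]]
force: [0.7, -0.8, -2.5]
grip_width: 56.5
```

arm_command --steps '[{"hand": 0.4,"x": 0,"y": 0,"z": 0,"rx": 0,"ry": 0,"rz": 0},{"hand": 0.4,"x": 0,"y": 0,"z": 0,"rx": 0,"ry": 0,"rz": 0},{"hand": 0.4,"x": 0,"y": 0,"z": -25,"rx": 0,"ry": 0,"rz": 0},{"hand": 0.4,"x": 0,"y": 0,"z": -60,"rx": 0,"ry": 0,"rz": 0},{"hand": 0.4,"x": 0,"y": 0,"z": -95,"rx": 0,"ry": 0,"rz": 0},{"hand": 0.4,"x": 0,"y": 0,"z": -120,"rx": 0,"ry": 0,"rz": 0},{"hand": 0.4,"x": 0,"y": 0,"z": -120,"rx": 0,"ry": 0,"rz": 0}]'

```text
clock: 25.1
tcp_pos: [553.3, 350.4, 154.9]
eef_rot: [[0.411, 0.912, 0.011], [0.912, -0.411, 0.004], [0.008, 0.008, -1.0]]
force: [2.1, 1.8, -1.9]
grip_width: 56.8
```

Run:
```python
from h import *
o=telemetry.get_obs(); print(o["tcp_pos"],o["grip_width"],o["force"])
go([*rk(0,95),144],91.2)
```

```text
[553.28904788 350.35831527 154.91046551] 56.755375485635206 [ 2.12149439  1.76712891 -1.90966615]
-> [635.4 110.7 144. ] yaw 65.7 -> 91.2 shift [-184.8  173.3   10.9] rot [ 0.11 -0.06 -5.09] j6 -0.75 F [ 2.1  1.8 -1.9] t 25.1
```

arm_command --steps '[{"hand": 0.4,"x": -26,"y": 25,"z": 0,"rx": 0,"ry": 0,"rz": -0.8},{"hand": 0.4,"x": -53,"y": 50,"z": 0,"rx": 0,"ry": 0,"rz": -1.6},{"hand": 0.4,"x": -80,"y": 75,"z": 0,"rx": 0,"ry": 0,"rz": -2.4},{"hand": 0.4,"x": -107,"y": 100,"z": 0,"rx": 0,"ry": 0,"rz": -3.2},{"hand": 0.4,"x": -134,"y": 125,"z": 0,"rx": 0,"ry": 0,"rz": -4},{"hand": 0.4,"x": -160,"y": 150,"z": 0,"rx": 0,"ry": 0,"rz": -5.1},{"hand": 0.4,"x": -184,"y": 174,"z": 0,"rx": 0.11,"ry": -0.06,"rz": -5.1},{"hand": 0.4,"x": -184,"y": 174,"z": 0,"rx": 0.11,"ry": -0.06,"rz": -5.1}]'

```text
clock: 25.77
tcp_pos: [638.4, 104.3, 154.1]
eef_rot: [[-0.016, 1.0, 0.001], [1.0, 0.016, -0.003], [-0.003, 0.001, -1.0]]
force: [-0.1, 0.5, -1.8]
grip_width: 56.9
```

Run:
```python
from h import *
p=rk(0,95)+[1.7,0]
go([*p,75],91.2); go([*p,64.5],91.2)
```

```text
-> [637.1 110.7  75. ] yaw 90.9 -> 91.2 shift [ 6.6 -1.2 79.1] rot [ 0.01  0.04 -0.05] j6 -1.59 F [-0.1  0.5 -1.8] t 25.7667
-> [637.1 110.7  64.5] yaw 90.9 -> 91.2 shift [ 6.7 -1.2 89.6] rot [ 0.01  0.04 -0.05] j6 -1.59 F [-0.1  0.5 -1.8] t 25.7667
```

arm_command --steps '[{"hand": 0.4,"x": 6.6,"y": -1.2,"z": 20,"rx": 0,"ry": 0.04,"rz": 0},{"hand": 0.4,"x": 6.6,"y": -1.2,"z": 40,"rx": 0,"ry": 0.04,"rz": 0},{"hand": 0.4,"x": 6.6,"y": -1.2,"z": 60,"rx": 0,"ry": 0.04,"rz": 0},{"hand": 0.4,"x": 6.6,"y": -1.2,"z": 76,"rx": 0,"ry": 0.04,"rz": 0},{"hand": 0.4,"x": 6.6,"y": -1.2,"z": 83,"rx": 0,"ry": 0.04,"rz": 0},{"hand": 0.4,"x": 6.6,"y": -1.2,"z": 87,"rx": 0,"ry": 0.04,"rz": 0},{"hand": 0.4,"x": 6.6,"y": -1.2,"z": 89,"rx": 0,"ry": 0.04,"rz": 0},{"hand": 0.4,"x": 6.6,"y": -1.2,"z": 89,"rx": 0,"ry": 0.04,"rz": 0}]'

```text
clock: 26.43
tcp_pos: [637.4, 110.8, 65.4]
eef_rot: [[-0.016, 1.0, 0.001], [1.0, 0.016, 0.0], [0.0, 0.001, -1.0]]
force: [-0.1, 0.0, -1.7]
grip_width: 56.7
```

arm_command --steps '[{"hand": 0.4,"x": 0,"y": 0,"z": 1,"rx": 0,"ry": 0,"rz": 0},{"hand": 0.4,"x": 0,"y": 0,"z": 2,"rx": 0,"ry": 0,"rz": 0},{"hand": 0.4,"x": 0,"y": 0,"z": 2.5,"rx": 0,"ry": 0,"rz": 0},{"hand": 0.4,"x": 0,"y": 0,"z": 2.5,"rx": 0,"ry": 0,"rz": 0}]'

```text
clock: 26.77
tcp_pos: [637.7, 110.8, 63.4]
eef_rot: [[-0.017, 1.0, 0.002], [1.0, 0.017, 0.0], [0.0, 0.002, -1.0]]
force: [-0.1, 1.0, -1.7]
grip_width: 56.7
```

arm_command --steps '[{"hand": 0.4,"x": 0,"y": 0,"z": 1,"rx": 0,"ry": 0,"rz": 0},{"hand": 0.4,"x": 0,"y": 0,"z": 1.2,"rx": 0,"ry": 0,"rz": 0}]'

```text
clock: 26.93
tcp_pos: [637.8, 110.8, 63.3]
eef_rot: [[-0.017, 1.0, 0.003], [1.0, 0.017, 0.0], [0.0, 0.003, -1.0]]
force: [-3.5, -0.3, 6.3]
grip_width: 56.3
```

arm_command --steps '[{"hand": 0.6,"x": 0,"y": 0,"z": 0,"rx": 0,"ry": 0,"rz": 0},{"hand": 0.8,"x": 0,"y": 0,"z": 0,"rx": 0,"ry": 0,"rz": 0},{"hand": 1,"x": 0,"y": 0,"z": 0,"rx": 0,"ry": 0,"rz": 0},{"hand": 1,"x": 0,"y": 0,"z": -2,"rx": 0,"ry": 0,"rz": 0},{"hand": 1,"x": 0,"y": 0,"z": -30,"rx": 0,"ry": 0,"rz": 0},{"hand": 1,"x": 0,"y": 0,"z": -65,"rx": 0,"ry": 0,"rz": 0},{"hand": 1,"x": 0,"y": 0,"z": -100,"rx": 0,"ry": 0,"rz": 0},{"hand": 1,"x": 0,"y": 0,"z": -140,"rx": 0,"ry": 0,"rz": 0}]'

```text
clock: 27.6
tcp_pos: [636.7, 110.7, 203.7]
eef_rot: [[-0.017, 1.0, 0.001], [1.0, 0.017, 0.0], [0.0, 0.001, -1.0]]
force: [0.2, 0.4, -0.3]
grip_width: 85.6
```

arm_command --steps '[{"hand": 1,"x": -35,"y": -15,"z": 0,"rx": 0,"ry": 0,"rz": 1.4},{"hand": 1,"x": -70,"y": -30,"z": 0,"rx": 0,"ry": 0,"rz": 2.8},{"hand": 1,"x": -105,"y": -50,"z": 0,"rx": 0,"ry": 0,"rz": 4.2},{"hand": 1,"x": -140,"y": -70,"z": 0,"rx": 0,"ry": 0,"rz": 5.6},{"hand": 1,"x": -175,"y": -90,"z": 0,"rx": 0,"ry": 0,"rz": 7},{"hand": 1,"x": -210,"y": -110,"z": 0,"rx": 0,"ry": 0,"rz": 8.4},{"hand": 1,"x": -245,"y": -130,"z": 0,"rx": 0,"ry": 0,"rz": 9.8},{"hand": 1,"x": -280,"y": -150,"z": 0,"rx": 0,"ry": 0,"rz": 11.2}]'

```text
clock: 28.27
tcp_pos: [490.2, -173.2, 203.9]
eef_rot: [[0.823, 0.568, 0.001], [0.568, -0.823, -0.0], [0.001, 0.001, -1.0]]
force: [0.2, 0.2, 0.3]
grip_width: 85.9
```

Run:
```python
from h import *
go([415,-312,205],-40)
```

```text
-> [ 415 -312  205] yaw 34.6 -> -40 shift [-140.8   71.5   -1.2] rot [ 0.   -0.02 14.92] j6 -1.16 F [0.2 0.2 0.3] t 28.2667
```

arm_command --steps '[{"hand": 1,"x": -30,"y": 15,"z": 0,"rx": 0,"ry": 0,"rz": 1.4},{"hand": 1,"x": -60,"y": 30,"z": 0,"rx": 0,"ry": 0,"rz": 2.8},{"hand": 1,"x": -90,"y": 45,"z": 0,"rx": 0,"ry": 0,"rz": 4.2},{"hand": 1,"x": -120,"y": 60,"z": 0,"rx": 0,"ry": 0,"rz": 5.6},{"hand": 1,"x": -141,"y": 71.5,"z": 0,"rx": 0,"ry": 0,"rz": 7},{"hand": 1,"x": -141,"y": 71.5,"z": 0,"rx": 0,"ry": 0,"rz": 8.4},{"hand": 1,"x": -141,"y": 71.5,"z": 0,"rx": 0,"ry": 0,"rz": 9.8},{"hand": 1,"x": -141,"y": 71.5,"z": 0,"rx": 0,"ry": 0,"rz": 11.2}]'

```text
clock: 28.93
tcp_pos: [414.4, -313.0, 204.0]
eef_rot: [[0.928, -0.372, 0.002], [-0.372, -0.928, -0.0], [0.002, -0.0, -1.0]]
force: [-0.4, 0.7, -0.1]
grip_width: 85.3
```

arm_command --steps '[{"hand": 1,"x": 0,"y": 0,"z": 0,"rx": 0,"ry": 0,"rz": 1.4},{"hand": 1,"x": 0,"y": 0,"z": 0,"rx": 0,"ry": 0,"rz": 2.8},{"hand": 1,"x": 0,"y": 0,"z": 0,"rx": 0,"ry": 0,"rz": 3.7},{"hand": 1,"x": 0,"y": 0,"z": 0,"rx": 0,"ry": 0,"rz": 3.7},{"hand": 1,"x": 0,"y": 0,"z": 0,"rx": 0,"ry": 0,"rz": 3.7},{"hand": 1,"x": 0,"y": 0,"z": 0,"rx": 0,"ry": 0,"rz": 3.7}]'

```text
clock: 29.43
tcp_pos: [414.5, -313.0, 204.1]
eef_rot: [[0.764, -0.645, 0.002], [-0.645, -0.764, -0.001], [0.002, -0.001, -1.0]]
force: [-0.1, 0.4, -0.7]
grip_width: 85.3
```

```bash
python3 jar.py r w8
python3 - <<'E'
from h import *
go([415,-312,205],-40)
im=cv2.imread('pics/w8.png')
cv2.imwrite('pics/w8c.png',cv2.resize(im[0:320,100:540],(800,582)))
E
```

```text
lid 445.92645263671875 -278.8895568847656 19.1419677734375 strip ctr [ 442.8 -280.3] PCA dir 129.8141448107542 ctr dir -155.7689561017565 strip LxW 19.38486019977487 6.650071012666223 inner end [ 449.4 -288.2]
px lid [322.9 135.4] strip [320.7 143.4]
-> [ 415 -312  205] yaw -40.2 -> -40 shift [-0.3 -1.1 -0.9] rot [-0.01 -0.02 -0.04] j6 -0.16 F [ 0.1  0.2 -0.4] t 29.4833
```

View pics/w8c.png

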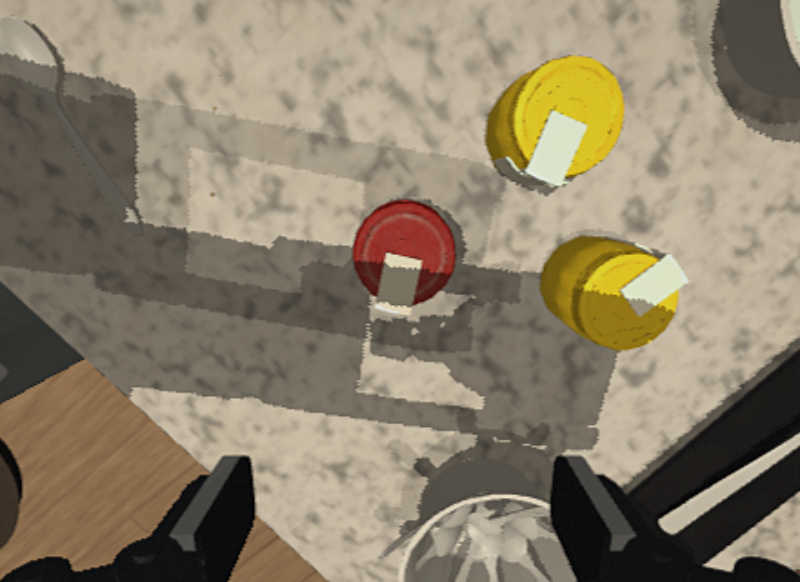

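Run:
```python
from h import *
np.set_printoptions(precision=1,suppress=True)
c=imaging.get_calibration("wrist"); k=800/440
P=lambda X,Y,z:onz(c,100+(X+.5)/k-.5,(Y+.5)/k-.5,z)
L=P(405,252,75); a=P(404,259,75); b=P(394,305,75); an=lambda p,q:np.degrees(np.arctan2(*(q-p)[[1,0]]))
print(L,a,b,np.linalg.norm(b-a),an(a,b),an(L,b)); print("r",np.linalg.norm(P(353,252,75)-P(456,252,75))/2)
print("yellow",P(568,118,75),P(632,295,75),"pot",P(500,560,60))
s=an(a,b)*.5+an(L,b)*.5
go([L[0],L[1],100],s+90);go([L[0],L[1],24],s+90)
```

```text
[ 447.2 -277.8   75. ] [ 444.5 -280.2   75. ] [ 424.7 -295.4   75. ] 25.007502394271445 -142.53555289374336 -142.00606824524743
r 26.735082470458693
yellow [ 548.  -279.8   75. ] [ 525.1 -373.2   75. ] pot [ 363.3 -476.6   60. ]
-> [ 447.2 -277.8  100. ] yaw -40.2 -> -52.3 shift [  2.1 -48.  104.1] rot [-0.  -0.   2.4] j6 -0.16 F [ 0.1  0.2 -0.4] t 29.4833
-> [ 447.2 -277.8   24. ] yaw -40.2 -> -52.3 shift [  1.9 -47.9 180.1] rot [-0.  -0.   2.4] j6 -0.16 F [ 0.1  0.2 -0.4] t 29.4833
```

arm_command --steps '[{"hand": 1,"x": 2,"y": -30,"z": 15,"rx": 0,"ry": 0,"rz": 1.2},{"hand": 1,"x": 2,"y": -48,"z": 40,"rx": 0,"ry": 0,"rz": 2.4},{"hand": 1,"x": 2,"y": -48,"z": 70,"rx": 0,"ry": 0,"rz": 2.4},{"hand": 1,"x": 2,"y": -48,"z": 90,"rx": 0,"ry": 0,"rz": 2.4},{"hand": 1,"x": 2,"y": -48,"z": 90,"rx": 0,"ry": 0,"rz": 2.4},{"hand": 1,"x": 2,"y": -48,"z": 90,"rx": 0,"ry": 0,"rz": 2.4}]'

```text
clock: 29.98
tcp_pos: [446.7, -277.2, 113.5]
eef_rot: [[0.614, -0.79, 0.0], [-0.79, -0.614, 0.001], [-0.001, -0.001, -1.0]]
force: [0.6, -0.3, 0.5]
grip_width: 85.5
```

Run:
```python
from h import *
go([447.4,-277.8,24],-52.3)
```

```text
-> [ 447.4 -277.8   24. ] yaw -52.1 -> -52.3 shift [ 1.  -0.1 89.5] rot [-0.01  0.01  0.03] j6 0.14 F [ 0.6 -0.3  0.5] t 29.9833
```

arm_command --steps '[{"hand": 1,"x": 1,"y": 0,"z": 25,"rx": 0,"ry": 0,"rz": 0},{"hand": 1,"x": 1,"y": 0,"z": 55,"rx": 0,"ry": 0,"rz": 0},{"hand": 1,"x": 1,"y": 0,"z": 80,"rx": 0,"ry": 0,"rz": 0},{"hand": 1,"x": 1,"y": 0,"z": 89,"rx": 0,"ry": 0,"rz": 0},{"hand": 1,"x": 1,"y": 0,"z": 89,"rx": 0,"ry": 0,"rz": 0},{"hand": 0.5,"x": 1,"y": 0,"z": 89,"rx": 0,"ry": 0,"rz": 0},{"hand": 0.4,"x": 1,"y": 0,"z": 89,"rx": 0,"ry": 0,"rz": 0},{"hand": 0.4,"x": 1,"y": 0,"z": 89,"rx": 0,"ry": 0,"rz": 0}]'

```text
clock: 30.65
tcp_pos: [448.4, -278.9, 26.9]
eef_rot: [[0.614, -0.789, 0.002], [-0.789, -0.614, -0.001], [0.002, -0.001, -1.0]]
force: [-2.6, 1.2, 4.0]
grip_width: 55.8
```

arm_command --steps '[{"hand": 0.4,"x": 0,"y": 0,"z": 0,"rx": 0,"ry": 0,"rz": 0},{"hand": 0.4,"x": 0,"y": 0,"z": 0,"rx": 0,"ry": 0,"rz": 0},{"hand": 0.4,"x": 0,"y": 0,"z": -25,"rx": 0,"ry": 0,"rz": 0},{"hand": 0.4,"x": 0,"y": 0,"z": -60,"rx": 0,"ry": 0,"rz": 0},{"hand": 0.4,"x": 0,"y": 0,"z": -95,"rx": 0,"ry": 0,"rz": 0},{"hand": 0.4,"x": 0,"y": 0,"z": -130,"rx": 0,"ry": 0,"rz": 0},{"hand": 0.4,"x": 0,"y": 0,"z": -130,"rx": 0,"ry": 0,"rz": 0},{"hand": 0.4,"x": 0,"y": 0,"z": -130,"rx": 0,"ry": 0,"rz": -1}]'

```text
clock: 31.32
tcp_pos: [449.5, -279.9, 159.8]
eef_rot: [[0.68, -0.733, 0.007], [-0.733, -0.68, -0.006], [0.009, -0.001, -1.0]]
force: [-0.4, -0.4, -4.2]
grip_width: 55.3
```

Run:
```python
from h import *
o=telemetry.get_obs(); print(o["tcp_pos"],o["grip_width"],o["force"])
go([*(rk(0,-95)+[1.5,0]),158],91.2+o["tcp_pos"][0]*0)
```

```text
[ 449.45022407 -279.94145488  159.84200944] 55.333454777186056 [-0.37311559 -0.44247103 -4.17755327]
-> [641.  -79.3 158. ] yaw -47.1 -> 91.2 shift [ -16.8 -276.9    2.1] rot [  0.12  -0.07 -27.67] j6 0.05 F [-0.4 -0.4 -4.2] t 31.3167
```

arm_command --steps '[{"hand": 0.4,"x": -2,"y": -30,"z": 0,"rx": 0,"ry": 0,"rz": -1.4},{"hand": 0.4,"x": -4,"y": -60,"z": 0,"rx": 0,"ry": 0,"rz": -2.8},{"hand": 0.4,"x": -6,"y": -90,"z": 0,"rx": 0,"ry": 0,"rz": -4.2},{"hand": 0.4,"x": -8,"y": -120,"z": 0,"rx": 0,"ry": 0,"rz": -5.6},{"hand": 0.4,"x": -10,"y": -150,"z": 0,"rx": 0,"ry": 0,"rz": -7},{"hand": 0.4,"x": -12,"y": -180,"z": 0,"rx": 0,"ry": 0,"rz": -8.4},{"hand": 0.4,"x": -14,"y": -210,"z": 0,"rx": 0,"ry": 0,"rz": -9.8},{"hand": 0.4,"x": -15,"y": -240,"z": 0,"rx": 0,"ry": 0,"rz": -11.2}]'

```text
clock: 31.98
tcp_pos: [615.5, -104.2, 159.3]
eef_rot: [[0.987, 0.16, 0.006], [0.16, -0.987, -0.005], [0.005, 0.006, -1.0]]
force: [-0.9, 0.4, -2.4]
grip_width: 55.3
```

arm_command --steps '[{"hand": 0.4,"x": 0,"y": 0,"z": 0,"rx": 0,"ry": 0,"rz": -1.4},{"hand": 0.4,"x": 0,"y": 0,"z": 0,"rx": 0,"ry": 0,"rz": -2.8},{"hand": 0.4,"x": 0,"y": 0,"z": 0,"rx": 0,"ry": 0,"rz": -4.2},{"hand": 0.4,"x": 0,"y": 0,"z": 0,"rx": 0,"ry": 0,"rz": -5.6},{"hand": 0.4,"x": 0,"y": 0,"z": 0,"rx": 0,"ry": 0,"rz": -7},{"hand": 0.4,"x": 0,"y": 0,"z": 0,"rx": 0,"ry": 0,"rz": -8.4},{"hand": 0.4,"x": 0,"y": 0,"z": 0,"rx": 0,"ry": 0,"rz": -9.8},{"hand": 0.4,"x": 0,"y": 0,"z": 0,"rx": 0,"ry": 0,"rz": -11.2}]'

```text
clock: 32.65
tcp_pos: [615.1, -103.9, 158.4]
eef_rot: [[0.414, 0.91, 0.005], [0.91, -0.414, -0.005], [-0.002, 0.007, -1.0]]
force: [-0.8, 0.1, -3.3]
grip_width: 55.7
```

Run:
```python
from h import *
go([*(rk(0,-95)+[1.5,0]),158],91.2)
```

```text
-> [641.  -79.3 158. ] yaw 65.6 -> 91.2 shift [33.2 13.4  0.4] rot [ 0.07  0.04 -5.13] j6 -1.49 F [-0.8  0.1 -3.3] t 32.65
```

arm_command --steps '[{"hand": 0.4,"x": 15,"y": 6,"z": 0,"rx": 0.07,"ry": 0.04,"rz": -1.4},{"hand": 0.4,"x": 33,"y": 13.4,"z": 0,"rx": 0.07,"ry": 0.04,"rz": -2.8},{"hand": 0.4,"x": 33,"y": 13.4,"z": 0,"rx": 0.07,"ry": 0.04,"rz": -4.2},{"hand": 0.4,"x": 33,"y": 13.4,"z": 10,"rx": 0.07,"ry": 0.04,"rz": -5.13},{"hand": 0.4,"x": 33,"y": 13.4,"z": 20,"rx": 0.07,"ry": 0.04,"rz": -5.13},{"hand": 0.4,"x": 33,"y": 13.4,"z": 20,"rx": 0.07,"ry": 0.04,"rz": -5.13},{"hand": 0.4,"x": 33,"y": 13.4,"z": 20,"rx": 0.07,"ry": 0.04,"rz": -5.13}]'

```text
clock: 33.23
tcp_pos: [639.9, -79.4, 136.9]
eef_rot: [[-0.019, 1.0, -0.003], [1.0, 0.019, 0.001], [0.001, -0.003, -1.0]]
force: [-0.0, 0.1, -2.2]
grip_width: 55.2
```

Run:
```python
from h import *
go([*(rk(0,-95)+[1.5,0]),64],91.2)
```

```text
-> [641.  -79.3  64. ] yaw 91.1 -> 91.2 shift [ 0.   1.4 72.9] rot [-0.04 -0.01 -0.03] j6 -1.89 F [-0.   0.1 -2.2] t 33.2333
```

arm_command --steps '[{"hand": 0.4,"x": 0,"y": 1.4,"z": 20,"rx": -0.04,"ry": 0,"rz": 0},{"hand": 0.4,"x": 0,"y": 1.4,"z": 40,"rx": -0.04,"ry": 0,"rz": 0},{"hand": 0.4,"x": 0,"y": 1.4,"z": 58,"rx": -0.04,"ry": 0,"rz": 0},{"hand": 0.4,"x": 0,"y": 1.4,"z": 66,"rx": -0.04,"ry": 0,"rz": 0},{"hand": 0.4,"x": 0,"y": 1.4,"z": 70,"rx": -0.04,"ry": 0,"rz": 0},{"hand": 0.4,"x": 0,"y": 1.4,"z": 72,"rx": -0.04,"ry": 0,"rz": 0},{"hand": 0.4,"x": 0,"y": 1.4,"z": 73,"rx": -0.04,"ry": 0,"rz": 0},{"hand": 0.4,"x": 0,"y": 1.4,"z": 73,"rx": -0.04,"ry": 0,"rz": 0}]'

```text
clock: 33.9
tcp_pos: [641.8, -79.5, 64.9]
eef_rot: [[-0.018, 1.0, 0.002], [1.0, 0.018, 0.0], [0.0, 0.002, -1.0]]
force: [1.0, 1.0, -2.6]
grip_width: 55.5
```

arm_command --steps '[{"hand": 0.4,"x": 0,"y": 0,"z": 1,"rx": 0,"ry": 0,"rz": 0},{"hand": 0.4,"x": 0,"y": 0,"z": 1.6,"rx": 0,"ry": 0,"rz": 0},{"hand": 0.4,"x": 0,"y": 0,"z": 2.1,"rx": 0,"ry": 0,"rz": 0},{"hand": 0.4,"x": 0,"y": 0,"z": 2.5,"rx": 0,"ry": 0,"rz": 0},{"hand": 0.4,"x": 0,"y": 0,"z": 2.5,"rx": 0,"ry": 0,"rz": 0}]'

```text
clock: 34.32
tcp_pos: [642.2, -79.6, 63.0]
eef_rot: [[-0.018, 1.0, 0.003], [1.0, 0.018, -0.0], [-0.0, 0.003, -1.0]]
force: [0.7, 0.2, -0.5]
grip_width: 55.4
```

arm_command --steps '[{"hand": 0.6,"x": 0,"y": 0,"z": 0.5,"rx": 0,"ry": 0,"rz": 0},{"hand": 0.8,"x": 0,"y": 0,"z": 0,"rx": 0,"ry": 0,"rz": 0},{"hand": 1,"x": 0,"y": 0,"z": 0,"rx": 0,"ry": 0,"rz": 0},{"hand": 1,"x": 0,"y": 0,"z": -2,"rx": 0,"ry": 0,"rz": 0},{"hand": 1,"x": 0,"y": 0,"z": -30,"rx": 0,"ry": 0,"rz": 0},{"hand": 1,"x": 0,"y": 0,"z": -65,"rx": 0,"ry": 0,"rz": 0},{"hand": 1,"x": 0,"y": 0,"z": -100,"rx": 0,"ry": 0,"rz": 0},{"hand": 1,"x": 0,"y": 0,"z": -140,"rx": 0,"ry": 0,"rz": 0}]'

```text
clock: 34.98
tcp_pos: [641.0, -79.4, 203.5]
eef_rot: [[-0.018, 1.0, 0.001], [1.0, 0.018, 0.001], [0.001, 0.001, -1.0]]
force: [0.9, -0.1, -1.0]
grip_width: 85.4
```

arm_command --steps '[{"hand": 1,"x": 25,"y": 0,"z": -20,"rx": 0,"ry": 0,"rz": 0},{"hand": 1,"x": 55,"y": 0,"z": -35,"rx": 0,"ry": 0,"rz": 0},{"hand": 1,"x": 95,"y": 0,"z": -35,"rx": 0,"ry": 0,"rz": 0},{"hand": 1,"x": 95,"y": 0,"z": -35,"rx": 0,"ry": 0,"rz": 0},{"hand": 1,"x": 95,"y": 0,"z": -35,"rx": 0,"ry": 0,"rz": 0}]'

```text
clock: 35.4
tcp_pos: [639.2, 17.8, 239.4]
eef_rot: [[-0.022, 1.0, 0.002], [1.0, 0.022, 0.0], [0.0, 0.002, -1.0]]
force: [-0.9, -0.1, -0.1]
grip_width: 85.4
```

Run:
```python
from h import *
np.set_printoptions(precision=1,suppress=True)
import pickle
c=imaging.get_calibration("wrist"); im,_=grab("wrist"); o=telemetry.get_obs(); pickle.dump((im,c,o),open("w9.pkl","wb")); print(o["tcp_pos"])
a=cv2.resize(im[40:360,60:580],(780,480)); 
cs=imaging.get_calibration("scene"); s,_=grab("scene"); pickle.dump((s,cs),open("s9.pkl","wb")); ct=imaging.get_calibration("top"); t,_=grab("top"); pickle.dump((t,ct),open("t9.pkl","wb"))
save(a,"w9.png")
for y in(95,0,-95):
    print((proj(c,[[*rk(0,y),111],[*rk(27,y),111],[*rk(76,y),98],[*rk(76,y),122]])-[60,40])*1.5)
```

```text
[639.1  16.3 238.8]
[[533.2 219.2]
 [529.  257.3]
 [517.  312.2]
 [526.7 329. ]]
[[389.6 219.2]
 [389.6 257.3]
 [389.8 312.1]
 [389.6 329. ]]
[[246.  219.2]
 [250.3 257.2]
 [262.6 312.1]
 [252.6 328.9]]
```

View pics/w9.png

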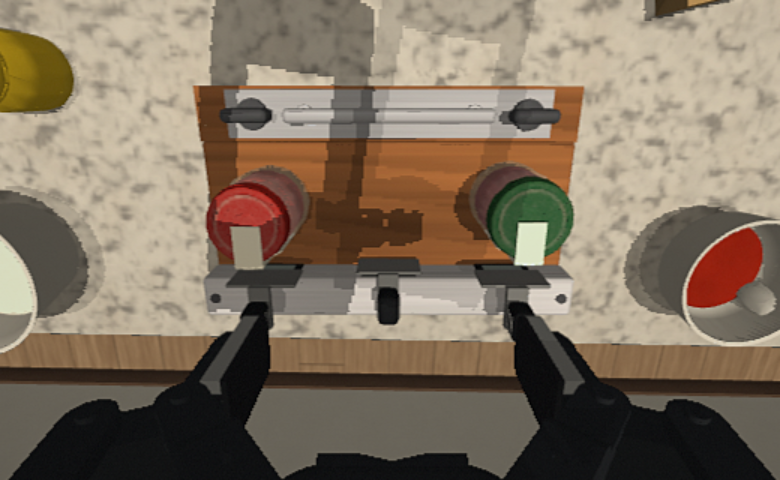

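arm_command --steps '[{"hand": 1,"x": 0,"y": -38,"z": -10,"rx": 0,"ry": 0,"rz": 0},{"hand": 1,"x": 0,"y": -76,"z": -10,"rx": 0,"ry": 0,"rz": 0},{"hand": 1,"x": 0,"y": -114,"z": -10,"rx": 0,"ry": 0,"rz": 0},{"hand": 1,"x": 0,"y": -152,"z": -10,"rx": 0,"ry": 0,"rz": 0},{"hand": 1,"x": 0,"y": -190,"z": -10,"rx": 0,"ry": 0,"rz": 0},{"hand": 1,"x": 0,"y": -230,"z": -10,"rx": 0,"ry": 0,"rz": 0},{"hand": 1,"x": 0,"y": -240,"z": -10,"rx": 0,"ry": 0,"rz": 0},{"hand": 1,"x": 0,"y": -240,"z": -10,"rx": 0,"ry": 0,"rz": 0}]'

```text
clock: 36.22
tcp_pos: [396.7, 9.9, 248.3]
eef_rot: [[-0.015, 1.0, -0.0], [1.0, 0.015, -0.0], [-0.0, -0.0, -1.0]]
force: [0.6, -0.0, -0.2]
grip_width: 85.8
```

Run:
```python
from h import *
np.set_printoptions(precision=1,suppress=True)
import pickle
s,cs=grab("scene"); w,cw=grab("wrist"); pickle.dump((s,cs,w,cw),open("f.pkl","wb"))
x0,y0,k=225,150,6
a=cv2.resize(s[y0:y0+90,x0:x0+130],None,fx=k,fy=k,interpolation=2)
save(a,"f.png")
for y in(95,0,-95):
    print(y,"down/up knob top-front edge:",[((proj(cs,[[*rk(64,y),98+q],[*rk(88,y),98+q],[*rk(88,y),76+q]])-[x0,y0])*k).round().tolist() for q in(0,24)])
```

```text
95 down/up knob top-front edge: [[[249.0, 437.0], [203.0, 418.0], [209.0, 449.0]], [[244.0, 402.0], [197.0, 383.0], [203.0, 415.0]]]
0 down/up knob top-front edge: [[[359.0, 297.0], [315.0, 279.0], [318.0, 311.0]], [[355.0, 262.0], [311.0, 244.0], [314.0, 276.0]]]
-95 down/up knob top-front edge: [[[458.0, 170.0], [416.0, 154.0], [417.0, 186.0]], [[457.0, 134.0], [413.0, 118.0], [415.0, 151.0]]]
```

View pics/f.png

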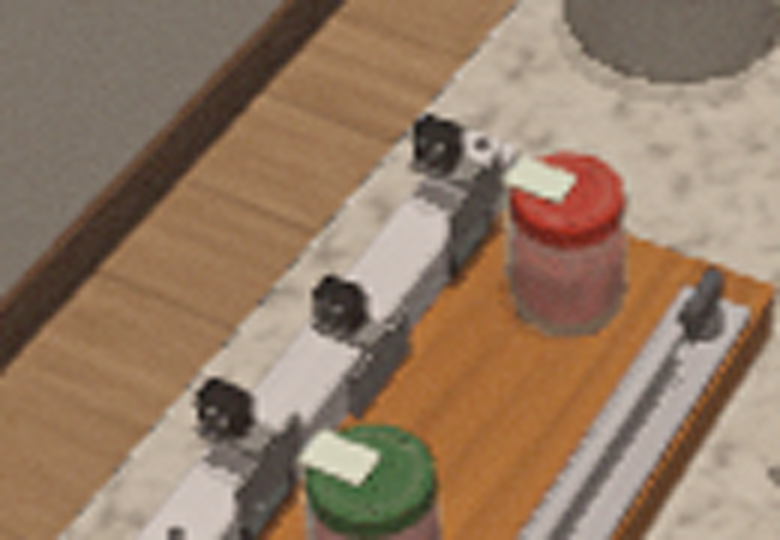

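```bash
python3 -c "
from station import ctrl,telemetry
ctrl.sign_off(); print(telemetry.get_obs()['clock'])"
```

```text
the job is handed in; nothing more can be done
the job is handed in; nothing more can be done
```

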